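# Spring-test the knife sheaths and pass on the sound ones

## Robot

A 6-joint arm with a two-finger parallel gripper is mounted at the origin on the work surface. World frame = base frame: x ahead of the robot, y to its left, z up, the work surface at z = 0. Lengths are in m, angles in rad, forces in N, time in s.
With the tool pointing down it reaches from about 0.25 to 0.775 m from the base axis. Payload 8.9 kg.
Tool frame: the origin (TCP) lies midway between the tips of the shut fingers; the grasp point (between the pads) lies manip.grasp_offset behind it (manip.grasp_offset is the distance from the TCP to the grasp point, in m); z points along the fingers, y is the line along which they close (so a half turn about z gives the same grasp; the last joint's range is limited). The gripper opens to 85 mm and grips with 20 to 120 N. Pads are 22 mm wide; open, the fingers measure 114 mm over their backs; the gripper's body (76 mm by 85 mm) begins 54 mm behind the grasp point. The pads swing forward as they close: fully open they stand 13 mm farther back than shut.
Start: joints at [1.15, 0.291, -0.153, 1.127, 0, 1.431], TCP at [0.146, 0.504, 0.231] pointing down, gripper open.
Joint ranges: [-2.52, 2.52], [-0.91, 1.74], [-1.3, 1.37], [-1.96, 2.02], [-1.52, 1.47], [-3.14, 3.14]. Speed limits (rad/s): [2.22, 2.22, 2.79, 3.14, 3.14, 3.14].

## Interface

Orientations are given as a rotation vector (axis times angle).
In Python, from plant import telemetry, viewer, manip, finder gives the robot as it stands. The module is installed in compiled form; this text tells all that it offers.
- The arm moves only by the shell command python3 -m pendant 'ROWS'. ROWS is JSON, a list of rows, each a list of 3 entries, a list of its own where there are three numbers: the shift along the tool's x, y, z in units of 500 mm (1.0 is 500 mm), then the turn, a rotation vector about the tool's x, y, z in units of 30 degrees (1.0 is 30 degrees), then the closure, from -1 (fully open) to 1 (shut). A call has 1 to 12 rows; each row is the pose to reach, as a shift and turn from the pose commanded when the call began, along the tool's axes at that moment; what a row does not reach only later rows make up. A row lasts 1/10 s, in which the tool goes at most 50 mm and 8.59 degrees, less where a joint would pass 70% of its speed; a pose out of reach is approached as far as the arm can. A call with a number of a shift or a turn outside -1 to 1 is refused whole. A call with a gripper value outside its range is refused whole. The fingers move at their own pace and stop on an object; the grip force is fixed at half the most. Time passes only in rows, so rows that repeat a pose let the fingers close. It gives the time, the measured TCP pose, the force, the opening and the grip force at its end, in the units of the state.
- telemetry.get_state(): the state, without advancing time (a new reading comes with each control period).
- viewer.grab_frame(name): name is "side" or "top"; returns the picture (420x560x3 uint8, red, green, blue); there is no depth.
- viewer.calibration(name): a dict with "intrinsics" (3x3 intrinsics, pixels), "R" (3x3) and "t" (3): a world point X has camera coordinates R X + t. Camera axes: x right, y down, z forward; pixel columns grow to the right and rows downward; lengths in m; the calibration is good to about 2 mm. A picture is of the moment at which its call begins. calibration takes no time and is no camera call.
- manip.finish_job(): hands the job in; it is judged then, once.
Trained networks look in the newest picture that a camera, given by its name, has taken for a name from the list of things; names that differ only in an ending like _2 or _b are one class to them, and where a whole thing is asked for, a point or a joint stands for the part that bears it (a point fixed in the world has none). Each returns a list of dicts, best first, with "confidence" (0 to 1); they miss things now and then, are a little off and sometimes report something else, mostly with a low value. They report only what shows in the picture. A call takes as long as a camera call.
- finder.boxes_of(camera, query): "centre" ([column, row] in pixels, amid what is visible of it).
- finder.cut_out(camera, query): "region" (420x560 bool, what is visible of it) and "centre" ([column, row] in pixels, amid what is visible of it).
- finder.landmark_of(camera, query): "centre" ([column, row] in pixels: a listed point, or the origin of a listed thing).
The state is a dict: "time": time; "joints": joint angles; "joint_vel": joint speeds; "effort": joint torques, N m; "eef_pos": TCP position; "eef_rot": TCP orientation; "contact_force": force on the tool from outside, world axes, zero at the start; "ft_torque": the same for the moment, N m; "opening": finger opening in m; "finger_force": force on a finger pad.
Only numpy, scipy, OpenCV 4.12 (cv2) and the standard library are available. Lean on these libraries where they do the work, as an engineer would, in place of code of your own. Each camera call takes 0.05 s, during which the arm holds its last target. There are 200 camera calls.

## Task

Load every sheath from the plywood board onto the carrier, lying flat with its leaf up and one to a nest, and push the carrier on to the middle (test) detent. There find the sheaths with tired springs by pressing each leaf's rib gently with about 6 N, never above 20 N (a sound leaf gives under 3 mm, a tired one about 5 mm or more), and lay those in the reject tray. Then push the carrier with the sound sheaths still in it on to the last (riveting) detent, and leave the glue bottle, mug and rivet jar undisturbed.

Things in the scene. Friction and masses are not known exactly. Their poses are not given: they have to be found in the camera images.
- sheath_a: sheath a; black knife sheath lying flat, 120 mm long (its x) x 32 wide (its y) x 24 thick, about 0.17 kg; origin at the centre of its underside, z up. A black block on top of its -x end (24 to 40 mm up) carries the steel spring leaf. The rib on the leaf lies straight above the sheath's centre, its top 48 mm above the underside. A sheath absent in this run has no pose.
- sheath_b: sheath b; same as sheath_a in all but, perhaps, the strength of its leaf
- sheath_c: sheath c; same as sheath_a in all but, perhaps, the strength of its leaf
- sheath_d: sheath d; same as sheath_a in all but, perhaps, the strength of its leaf
- sheath_e: sheath e; same as sheath_a in all but, perhaps, the strength of its leaf
- leaf_a: leaf a; spring leaf of sheath_a, a steel cantilever 18 mm wide, origin at its held end (42 mm towards -x from the sheath's centre, 40 mm above its underside), 84 mm along its x, with a round rib across mid-span: press there. At the rib sound leaves give some 1.5 mm at 6 N (4 N/mm), tired ones 5 to 6 mm (1.1 N/mm), bottoming out at about 8 mm. Which are tired cannot be seen.
- leaf_b: leaf b; spring leaf of sheath_b, same size and place on it as leaf_a on sheath_a
- leaf_c: leaf c; spring leaf of sheath_c, same size and place on it as leaf_a on sheath_a
- leaf_d: leaf d; spring leaf of sheath_d, same size and place on it as leaf_a on sheath_a
- leaf_e: leaf e; spring leaf of sheath_e, same size and place on it as leaf_a on sheath_a
- carrier (a joint): travel of the carrier along the rail in m: 0 at the loading station (start), 0.090 at the test station (middle), 0.180 at the riveting station; grows along the rail's +y (to the robot's left). A sprung ball clicks in at each station and centres the carrier from about 6 mm either side; 6 to 10 N push it out of or into a detent, 1.2 N in between.
- carrier_deck (a point): centre of the top face of the carrier's deck, 45 mm above the table; the deck is 150 mm (x) x 290 mm (y) inside 10 mm high rims. Four nests side by side, centred at y = -105, -35, +35, +105 mm from this point, each 62 mm wide between plywood ridges 8 mm wide and 6 mm high; the sheaths lie in them along x. Axes are those of the rail; z up.
- carrier_handle (a point): centre of the top of the carrier's black upright push handle (40 mm along x, 16 mm thick along y, top 55 mm above the deck level, 100 mm above the table), at the carrier's -y end, 176 mm from its middle
- rail: fixed slide rail, 570 mm long along its y, origin on the table under its middle; the carrier runs on it
- station_load (a point): where carrier_deck is when the carrier is at the loading station (a steel pointer on the robot's side of the rail marks each station; a brass tab at the middle of the carrier's near edge points at them)
- station_test (a point): where carrier_deck is at the test station, the middle pointer
- station_rivet (a point): where carrier_deck is at the riveting station, the last pointer on the robot's left
- board: fixed plywood delivery board, 134 mm (x) x 420 mm (y), 6 mm thick, on which the sheaths lie at the start, roughly along its x and 80 mm or more apart; origin at the centre of its underside
- tray: loose grey open reject tray, 172 mm (x) x 182 mm (y) outside, 40 mm high, walls and floor 5 mm; 0.7 kg; origin at the centre of its underside. It takes two sheaths side by side, along its x
- glue: white glue bottle, 130 mm high, 52 mm across; bystander
- mug: white mug, 85 mm high, 76 mm across; bystander
- rivets: glass jar of rivets, 60 mm high, 60 mm across; bystander

How it is judged:
By the outcome, as a careful person would: the job done as asked, in the order asked, and still so for the second after the job is handed in, with the robot touching nothing.
Of sheath_c, sheath_d, sheath_e only 1 to 2 are there at a start; the rules pass over those that are not, and their reading is None.
At some moment in a run one of tray may be knocked a few centimetres aside while the robot is not near it.
Once in a run the grip may slacken for a moment while it holds something.
It also fails if it takes over 210 s, if anything falls off the work surface, if the arm or the gripper's body presses on something with over 40 N, if the wrist force passes 120 N, or if a joint passes its speed limit or range.

## Working session

There is one attempt and no reset: what is moved stays moved. The work goes in short steps, Python scripts to look and compute and a shell command to move; the robot and the scene stay as the last step left them, time stands still between calls to the robot, and variables do not carry over. Pictures are saved under pics/ and viewed, at most 15 in all, crops included, and the job is handed in when it is done.

```bash
mkdir -p pics
cat > h.py <<'E'
import numpy as np, cv2
from scipy.spatial.transform import Rotation as Ro
from plant import telemetry, viewer, manip, finder
def cam(n):
    c=viewer.calibration(n); return np.array(c["intrinsics"]),np.array(c["R"]),np.array(c["t"])
def proj(n,X):
    K,R,t=cam(n); p=K@(R@np.array(X,float)+t); return p[:2]/p[2]
def ray(n,uv):
    K,R,t=cam(n); d=R.T@np.linalg.inv(K)@np.array([uv[0],uv[1],1.]); return -R.T@t,d/np.linalg.norm(d)
def atz(n,uv,z):
    o,d=ray(n,uv); return o+d*(z-o[2])/d[2]
def tri(a,ua,b,ub):
    o1,d1=ray(a,ua);o2,d2=ray(b,ub)
    s=np.linalg.lstsq(np.c_[d1,-d2],o2-o1,rcond=None)[0]
    p,q=o1+s[0]*d1,o2+s[1]*d2
    return (p+q)/2,np.linalg.norm(p-q)
def save(n,f,crop=None,k=1):
    im=viewer.grab_frame(n)[:,:,::-1]
    if crop: im=im[crop[1]:crop[3],crop[0]:crop[2]]
    cv2.imwrite('pics/'+f,cv2.resize(im,None,fx=k,fy=k))
def st():
    s=telemetry.get_state(); return s
E
python3 - <<'E'
from h import *
np.set_printoptions(precision=3,suppress=True)
save('top','t0.png'); save('side','s0.png')
s=st(); print(s['time'],s['eef_pos'],s['eef_rot'],s['opening'],manip.grasp_offset,Ro.from_rotvec(s['eef_rot']).as_matrix())
for n in('top','side'):
    o,_=ray(n,(280,210)); print(n,o,_)
    for q in ['sheath_a','carrier_deck','carrier_handle','board','tray','rail','glue','mug','rivets','leaf_a']:
        print(n,q,[(np.round(d['centre'],1).tolist(),round(d['confidence'],2)) for d in finder.landmark_of(n,q)][:6])
print(st()['time'])
E
```

```text
0.1 [0.146 0.504 0.231] [-0.441 -3.11   0.002] 0.08550179281596536 0.0187 [[-0.961  0.278 -0.   ]
 [ 0.278  0.961 -0.001]
 [ 0.    -0.001 -1.   ]]
top [ 0.391 -0.011  1.401] [ 0.134  0.018 -0.991]
top sheath_a [([426.1, 261.2], 0.92), ([338.6, 259.0], 0.91), ([307.5, 254.2], 0.91), ([366.5, 260.3], 0.62), ([368.0, 274.8], 0.34)]
top carrier_deck [([312.5, 189.6], 0.89)]
top carrier_handle [([377.9, 178.7], 0.88)]
top board [([364.4, 257.5], 0.63)]
top tray [([198.9, 253.0], 0.89), ([130.4, 197.5], 0.62)]
top rail [([277.6, 190.8], 0.96)]
top glue [([130.4, 202.6], 0.89)]
top mug [([289.9, 135.0], 0.97)]
top rivets []
top leaf_a [([428.2, 277.9], 0.81), ([245.7, 185.7], 0.73), ([309.5, 268.4], 0.65), ([337.0, 275.6], 0.63), ([368.5, 275.9], 0.52)]
side [0.409 0.889 0.801] [ 0.149 -0.756 -0.637]
side sheath_a [([339.7, 162.9], 0.78), ([333.5, 183.8], 0.77), ([331.9, 195.9], 0.66)]
side carrier_deck [([267.4, 193.8], 0.88)]
side carrier_handle [([276.0, 149.7], 0.59)]
side board [([211.8, 208.8], 0.64), ([329.6, 184.6], 0.61), ([349.5, 153.0], 0.51)]
side tray [([313.5, 293.0], 0.77), ([250.9, 230.6], 0.47)]
side rail [([259.1, 225.2], 0.66)]
side glue [([231.9, 353.4], 0.92)]
side mug [([214.3, 211.1], 0.83)]
side rivets [([288.1, 144.0], 0.73)]
side leaf_a [([350.0, 154.5], 0.58), ([339.8, 204.5], 0.51), ([348.2, 178.8], 0.51), ([347.6, 192.1], 0.47)]
1.1
```

View pics/t0.png

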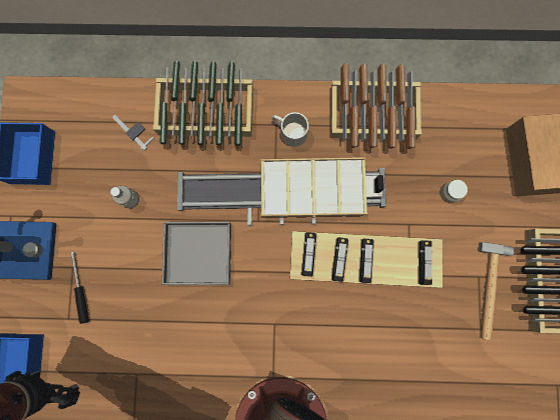

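View pics/s0.png

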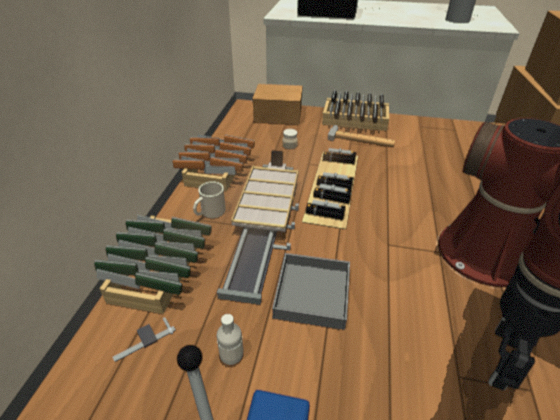

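Run:
```python
from h import *
np.set_printoptions(precision=3,suppress=True)
save('top','t1.png',(255,150,455,300),4)
viewer.grab_frame('side')
for q in ['sheath_a','leaf_a','tray','board','carrier_deck']:
  for n in ('top','side'):
    for d in finder.cut_out(n,q)[:6]:
        m=d['region']; p=np.argwhere(m)[:,::-1].astype(np.float32)
        if len(p)<5: continue
        z={'sheath_a':.030,'leaf_a':.046,'tray':.04,'board':.006,'carrier_deck':.045}[q]
        w=np.array([atz(n,u,z)[:2] for u in p],np.float32); r=cv2.minAreaRect(w*1000)
        print(n,q,round(d['confidence'],2),d['centre'],'world',np.round(r[0]),np.round(r[1]),round(r[2],1),len(p))
for a,b,q in [((312.5,189.6),(267.4,193.8),'deck'),((377.9,178.7),(276,149.7),'handle'),((198.9,253),(313.5,293),'tray'),((426.1,261.2),(339.7,162.9),'sh'),((307.5,254.2),(327,211),'sh')]:
    print(q,tri('top',a,'side',b))
```

```text
top sheath_a 0.95 [338.4, 256.7] world [ 445. -151.] [ 35. 120.] 82.1 548
top sheath_a 0.77 [366.6, 258.7] world [ 442. -223.] [ 35. 119.] 86.6 547
top sheath_a 0.65 [309.3, 254.3] world [457. -66.] [ 36. 121.] 85.7 554
top sheath_a 0.58 [423.9, 260.8] world [ 440. -382.] [ 38. 122.] 88.8 659
top sheath_a 0.58 [309.4, 253.3] world [456. -67.] [18. 89.] 85.1 211
side sheath_a 0.91 [324.8, 210.8] world [454. -60.] [ 78. 118.] 84.3 568
side sheath_a 0.9 [341.1, 156.6] world [ 439. -376.] [120.  98.] 1.3 426
side sheath_a 0.68 [335.6, 181.0] world [ 440. -216.] [ 69. 114.] 85.0 365
side sheath_a 0.65 [332.5, 193.2] world [ 443. -142.] [ 83. 122.] 85.4 552
top leaf_a 0.7 [340.6, 259.1] world [ 443. -152.] [18. 85.] 82.2 206
top leaf_a 0.64 [426.8, 264.6] world [ 438. -387.] [19. 86.] 88.9 229
top leaf_a 0.62 [309.0, 254.0] world [455. -67.] [23. 93.] 85.7 284
top leaf_a 0.52 [370.3, 261.5] world [ 440. -225.] [18. 87.] 86.2 216Traceback (most recent call last):
  File "<stdin>", line 11, in <module>
  File "h.py", line 11, in atz
    o,d=ray(n,uv); return o+d*(z-o[2])/d[2]
        ~~~^^^^^^
  File "h.py", line 9, in ray
    K,R,t=cam(n); d=R.T@np.linalg.inv(K)@np.array([uv[0],uv[1],1.]); return -R.T@t,d/np.linalg.norm(d)
          ~~~^^^
  File "h.py", line 5, in cam
    c=viewer.calibration(n); return np.array(c["intrinsics"]),np.array(c["R"]),np.array(c["t"])
ValueError: time passes only in moves, steps and waits
```

View pics/t1.png

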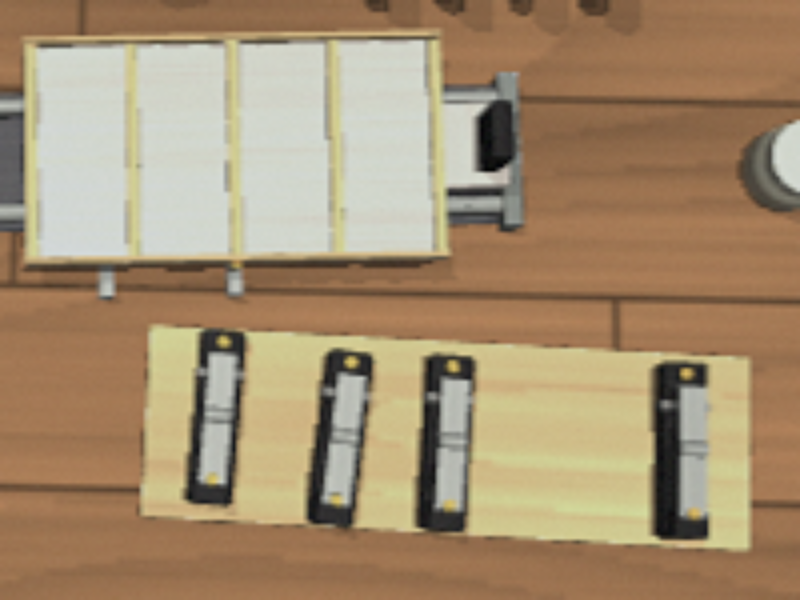

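```bash
sed -i 's/^def cam(n):/import functools\n@functools.cache\ndef cam(n):/' h.py
python3 - <<'E'
from h import *
np.set_printoptions(precision=3,suppress=True)
viewer.grab_frame('top');viewer.grab_frame('side')
for q,z in [('tray',.04),('board',.006),('carrier_deck',.055)]:
  for n in ('top',):
    for d in finder.cut_out(n,q)[:2]:
        m=d['region']; p=np.argwhere(m)[:,::-1].astype(np.float32)
        w=np.array([atz(n,u,z)[:2] for u in p],np.float32); r=cv2.minAreaRect(w*1000)
        print(n,q,round(d['confidence'],2),d['centre'],'world',np.round(r[0]),np.round(r[1]),round(r[2],1),len(p))
def T(*l):
  for a,b,q in l: print(q,*tri('top',a,'side',b))
T(((312.5,189.6),(267.4,193.8),'deck'),((377.9,178.7),(276,149.7),'handle'),((198.9,253),(313.5,293),'tray'),((130.4,202.6),(231.9,353.4),'glue'))
o=[finder.landmark_of(n,'leaf_a') for n in('top','side')]
for a in o[0]:
  for b in o[1]:
    X,e=tri('top',a['centre'],'side',b['centre'])
    if e<.012 and 0<X[2]<.09: print('leaf',X,e,a['centre'])
o=[finder.landmark_of(n,'sheath_a') for n in('top','side')]
for a in o[0]:
  for b in o[1]:
    X,e=tri('top',a['centre'],'side',b['centre'])
    if e<.012 and -.02<X[2]<.09: print('sheath',X,e,a['centre'])
print(st()['time'])
E
```

```text
top tray 0.9 [198.8, 253.2] world [454. 240.] [172. 188.] 1.3 4264
top tray 0.21 [378.0, 259.4] world [ 446. -222.] [408. 132.] 88.2 4959
top board 0.93 [376.4, 259.1] world [ 447. -228.] [421. 137.] 88.4 5114
top board 0.48 [338.2, 255.4] world [ 446. -157.] [20. 91.] 84.3 226
top carrier_deck 0.83 [315.0, 187.4] world [640. -99.] [163. 334.] 2.2 6360
deck [ 0.636 -0.075  0.048] 0.006828604979688996
handle [ 0.651 -0.245  0.107] 0.0068487836944704445
tray [ 0.451  0.241 -0.003] 0.005149032048881343
glue [ 0.598  0.444 -0.001] 0.008621173852362597
leaf [ 0.402 -0.152  0.034] 0.003699086816388909 [339.5, 274.0]
leaf [ 0.418 -0.067  0.05 ] 0.001847217661160969 [308.4, 268.3]
leaf [ 0.399 -0.385  0.033] 0.005107850751122509 [425.8, 278.7]
leaf [ 0.405 -0.225  0.053] 0.0011274720846699993 [367.7, 274.0]
sheath [ 0.462 -0.07  -0.008] 0.006620112241528892 [309.0, 251.3]
sheath [ 0.444 -0.227  0.011] 0.008368315353970096 [365.8, 261.4]
sheath [ 0.444 -0.143  0.07 ] 0.0038895962172781277 [337.6, 259.4]
sheath [ 0.442 -0.149  0.009] 0.004299785664584743 [337.6, 259.4]
1.8
```

```bash
python3 - <<'E'
from h import *
np.set_printoptions(precision=4,suppress=True)
f=lambda c,z:atz('top',(255+c[0]/4,150+c[1]/4),z)[:2]
tl,tr,bl,br=[f(c,.055) for c in((24,38),(440,32),(27,265),(450,257))]
print(tl,tr,bl,br,'centre',(tl+tr+bl+br)/4, 'len',np.linalg.norm(tl-tr),np.linalg.norm(tl-bl))
for v in (tl-tr,bl-br): print('yaw from y',np.degrees(np.arctan2(-v[0],v[1])))
for v in (tl-bl,tr-br): print('yaw from x',np.degrees(np.arctan2(v[1],v[0])))
for c in ((131,45),(131,255),(232,45),(236,255),(333,45),(340,255)): print('ridge',f(c,.051))
print('tab',f((236,282),.02),f((107,284),.02))
h=f((503,103),.1),f((503,165),.1);print('handle',h)
E
python3 -m pendant '[[[0,0,0],[0,0,-0.28],-0.35],[[0,0,0],[0,0,-0.537],-0.35],[[0,0,0],[0,0,-0.537],-0.35]]'
```

```text
[0.7133 0.0694] [ 0.723  -0.2185] [0.5548 0.0629] [ 0.5662 -0.2249] centre [ 0.6393 -0.0778] len 0.2879959203686975 0.15866050238522236
yaw from y 1.9249730937763494
yaw from y 2.2740900511565787
yaw from x 2.3474986197561214
yaw from x 2.3522515753580633
ridge [ 0.7107 -0.0049]
ridge [ 0.5637 -0.0079]
ridge [ 0.712 -0.075]
ridge [ 0.5651 -0.0797]
ridge [ 0.7134 -0.145 ]
ridge [ 0.5666 -0.1506]
tab [ 0.5501 -0.0815] [0.5469 0.0085]
handle (array([ 0.6643, -0.2532]), array([ 0.6225, -0.2529]))
time: 2.1
eef_pos: [0.146, 0.5043, 0.2313]
eef_rot: [-0.002, 3.142, -0.0]
contact_force: [0.0, 0.5, -1.2]
opening: 0.058
finger_force: 0.0
```

```bash
python3 -m pendant '[[[-0.4,-0.5,0],[0,0,0],-0.35],[[-0.4,-0.5,0],[0,0,0],-0.35],[[-0.4,-0.5,0],[0,0,0],-0.35],[[-0.4,-0.5,0],[0,0,0],-0.35],[[-0.4,-0.5,0],[0,0,0],-0.35],[[-0.4,-0.5,0],[0,0,0],-0.35],[[-0.4,-0.5,0],[0,0,0],-0.35],[[-0.4,-0.5,0],[0,0,0],-0.35]]'
python3 -m pendant '[[[-0.22,-0.642,0],[0,0,0.143],-0.35],[[-0.22,-0.642,0],[0,0,0.143],-0.35],[[-0.22,-0.642,0],[0,0,0.143],-0.35],[[-0.22,-0.642,0],[0,0,0.143],-0.35],[[-0.22,-0.642,0],[0,0,0.143],-0.35],[[-0.22,-0.642,0],[0,0,0.143],-0.35],[[-0.22,-0.642,0],[0,0,0.143],-0.35],[[-0.22,-0.642,0],[0,0,0.143],-0.35],[[-0.22,-0.642,0.2],[0,0,0.143],-0.35],[[-0.22,-0.642,0.2],[0,0,0.143],-0.35]]'
```

```text
time: 2.9
eef_pos: [0.3475, 0.2522, 0.2314]
eef_rot: [0.014, 3.141, -0.0]
contact_force: [-2.0, 0.2, -0.3]
opening: 0.0575
finger_force: 0.0
time: 3.9
eef_pos: [0.4569, -0.0664, 0.1311]
eef_rot: [0.123, 3.136, -0.001]
contact_force: [-0.1, -1.1, -0.6]
opening: 0.0573
finger_force: 0.0
```

```bash
cat >> h.py <<'E'
def go(x,y,z,yaw):
    "shift/turn for pendant, tool down, yaw = 0 when tool x = -X"
    s=st(); R=Ro.from_rotvec(s['eef_rot']); p=np.array(s['eef_pos'])
    c,q=np.cos(np.radians(yaw)),np.sin(np.radians(yaw))
    G=Ro.from_matrix(np.array([[-c,-q,0],[-q,c,0],[0,0,-1]]))
    t=(R.inv()*G).as_rotvec(degrees=True)/30
    print('shift',np.round(R.inv().apply(np.array([x,y,z])-p)/.5,3),'turn',np.round(t,3),'| t',round(s['time'],1),'F',np.round(s['contact_force'],1),'op',round(s['opening'],4),'ff',round(s['finger_force'],1))
E
python3 -m pendant '[[[0,0,0.1],[0,0,0],-0.35],[[0,0,0.18],[0,0,0],-0.35],[[0,0,0.23],[0,0,0],-0.35],[[0,0,0.245],[0,0,0],-0.35],[[0,0,0.245],[0,0,0],0.6],[[0,0,0.245],[0,0,0],0.6],[[0,0,0.245],[0,0,0],0.6],[[0,0,0.245],[0,0,0],0.6],[[0,0,0.245],[0,0,0],0.6]]'
python3 -c "
from h import *
save('side','s1.png',(180,80,400,300),3)"
```

```text
time: 4.8
eef_pos: [0.4567, -0.067, 0.0101]
eef_rot: [0.119, 3.137, -0.0]
contact_force: [-0.7, 1.3, 8.7]
opening: 0.0308
finger_force: 60.9
```

View pics/s1.png

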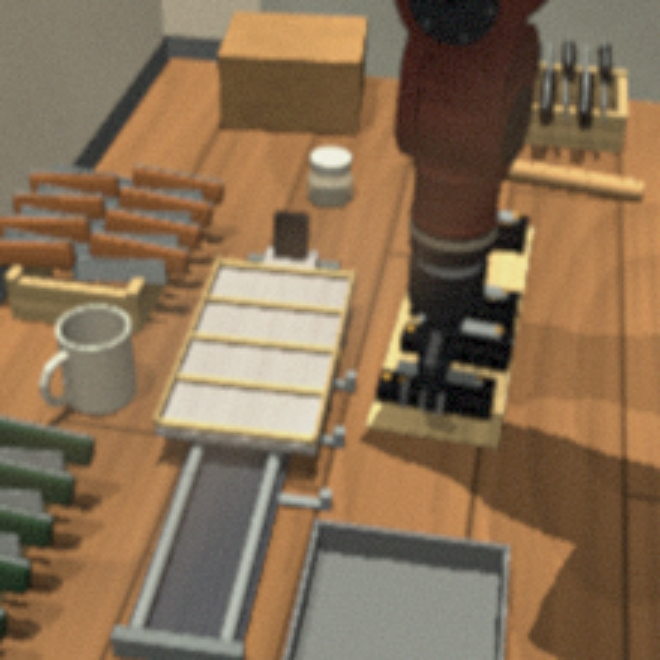

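```bash
python3 -m pendant '[[[0,0,-0.05],[0,0,0],0.6],[[0,0,-0.15],[0,0,0],0.6],[[0,0,-0.2],[0,0,0],0.6],[[0,0,-0.2],[0,0,0],0.6]]'
python3 -c "
from h import *
go(.634,.0275,.110,2.2)
save('side','s2.png',(280,130,400,240),5)"
```

```text
time: 5.25
eef_pos: [0.4584, -0.0677, 0.1127]
eef_rot: [0.119, 3.132, -0.003]
contact_force: [0.1, 0.4, -2.0]
opening: 0.0308
finger_force: 60.0
shift [-0.336  0.217  0.007] turn [-0.004  0.013 -0.218] | t 5.2 F [ 0.1  0.4 -2. ] op 0.0308 ff 60.0
```

View pics/s2.png

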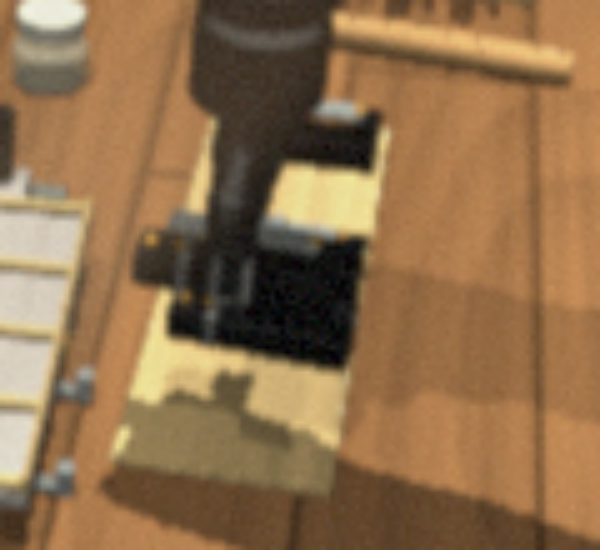

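```bash
python3 -m pendant '[[[-0.34,0.217,0.0],[0,0,-0.218],0.6],[[-0.336,0.217,0.0],[0,0,-0.218],0.6],[[-0.336,0.217,0.0],[0,0,-0.218],0.6],[[-0.336,0.217,0.0],[0,0,-0.218],0.6],[[-0.336,0.217,0.0],[0,0,-0.218],0.6],[[-0.336,0.217,0.0],[0,0,-0.218],0.6],[[-0.336,0.217,0.0],[0,0,-0.218],0.6]]'
python3 -c "
from h import *
go(.634,.0275,.0505,2.2)"
```

```text
time: 6.0
eef_pos: [0.6297, 0.0284, 0.1074]
eef_rot: [0.06, -3.138, -0.0]
contact_force: [0.8, 0.1, -2.7]
opening: 0.0311
finger_force: 60.0
shift [-0.009 -0.002  0.114] turn [ 0.    -0.006 -0.   ] | t 6.0 F [ 0.8  0.1 -2.7] op 0.0311 ff 60.0
```

```bash
python3 -m pendant '[[[-0.009,-0.002,0.05],[0,0,0],0.6],[[-0.009,-0.002,0.09],[0,0,0],0.6],[[-0.009,-0.002,0.105],[0,0,0],0.6],[[-0.009,-0.002,0.113],[0,0,0],0.6],[[-0.009,-0.002,0.113],[0,0,0],0.6]]'
```

```text
time: 6.5
eef_pos: [0.6355, 0.0274, 0.0525]
eef_rot: [0.06, -3.141, 0.0]
contact_force: [-0.0, 0.1, -1.7]
opening: 0.0306
finger_force: 60.0
```

```bash
python3 -m pendant '[[[0,0,0.004],[0,0,0],0.6],[[0,0,0.006],[0,0,0],0.6],[[0,0,0.006],[0,0,0],0.6]]'
python3 -c "
from h import *
go(.634,.0275,.0485,2.2)"
```

```text
time: 6.8
eef_pos: [0.6361, 0.0278, 0.0497]
eef_rot: [-0.061, 3.14, -0.0]
contact_force: [-0.4, -0.2, -1.6]
opening: 0.0307
finger_force: 60.0
shift [ 0.004 -0.     0.002] turn [-0.     0.001  0.001] | t 6.8 F [-0.4 -0.2 -1.6] op 0.0307 ff 60.0
```

```bash
python3 -m pendant '[[[0.004,0,0.003],[0,0,0],0.6],[[0.004,0,0.005],[0,0,0],0.6],[[0.004,0,0.005],[0,0,0],0.6]]'
python3 -c "
from h import *
go(.634,.0275,.11,2.2)"
```

```text
time: 7.1
eef_pos: [0.6355, 0.0277, 0.0491]
eef_rot: [-0.061, 3.137, -0.0]
contact_force: [-0.8, 1.1, 13.7]
opening: 0.0307
finger_force: 61.9
shift [ 0.003 -0.    -0.122] turn [-0.001  0.008  0.001] | t 7.1 F [-0.8  1.1 13.7] op 0.0307 ff 61.9
```

```bash
python3 -m pendant '[[[0,0,-0.004],[0,0,0],-0.3],[[0,0,-0.004],[0,0,0],-0.3],[[0,0,-0.004],[0,0,0],-0.3],[[0,0,-0.05],[0,0,0],-0.3],[[0,0,-0.15],[0,0,0],-0.3],[[0,0,-0.2],[0,0,0],-0.3],[[0,0,-0.2],[0,0,0],-0.3]]'
python3 -c "
from h import *
go(.444,-.1515,.15,-7.9)"
```

```text
time: 7.8
eef_pos: [0.6363, 0.0276, 0.1509]
eef_rot: [-0.061, 3.134, -0.001]
contact_force: [0.2, 0.4, 0.2]
opening: 0.0554
finger_force: 0.0
shift [ 0.398 -0.343 -0.001] turn [-0.     0.013  0.337] | t 7.8 F [0.2 0.4 0.2] op 0.0554 ff 0.0
```

```bash
python3 -m pendant '[[[0.398,-0.343,0],[0,0.01,0.337],-0.35],[[0.398,-0.343,0],[0,0.01,0.337],-0.35],[[0.398,-0.343,0],[0,0.01,0.337],-0.35],[[0.398,-0.343,0],[0,0.01,0.337],-0.35],[[0.398,-0.343,0],[0,0.01,0.337],-0.35],[[0.398,-0.343,0],[0,0.01,0.337],-0.35],[[0.398,-0.343,0],[0,0.01,0.337],-0.35],[[0.398,-0.343,0.1],[0,0.01,0.337],-0.35],[[0.398,-0.343,0.14],[0,0.01,0.337],-0.35],[[0.398,-0.343,0.14],[0,0.01,0.337],-0.35]]'
python3 -c "
from h import *
go(.444,-.1515,.0100,-7.9)"
```

```text
time: 8.8
eef_pos: [0.4405, -0.1494, 0.0741]
eef_rot: [-0.214, -3.124, -0.004]
contact_force: [0.1, -0.3, 0.1]
opening: 0.0577
finger_force: 0.0
shift [-0.009 -0.003  0.128] turn [ 0.003 -0.019  0.002] | t 8.8 F [ 0.1 -0.3  0.1] op 0.0577 ff 0.0
```

```bash
python3 -m pendant '[[[-0.009,-0.003,0.07],[0,-0.018,0],-0.35],[[-0.009,-0.003,0.11],[0,-0.018,0],-0.35],[[-0.009,-0.003,0.127],[0,-0.018,0],-0.35],[[-0.009,-0.003,0.127],[0,-0.018,0],-0.35],[[-0.009,-0.003,0.127],[0,-0.018,0],0.6],[[-0.009,-0.003,0.127],[0,-0.018,0],0.6],[[-0.009,-0.003,0.127],[0,-0.018,0],0.6],[[-0.009,-0.003,0.127],[0,-0.018,0],0.6],[[-0.009,-0.003,0.127],[0,-0.018,0],0.6]]'
python3 -m pendant '[[[0,0,-0.05],[0,0,0],0.6],[[0,0,-0.15],[0,0,0],0.6],[[0,0,-0.21],[0,0,0],0.6],[[0,0,-0.21],[0,0,0],0.6]]'
python3 -c "
from h import *
go(.637,-.0425,.110,2.2)"
```

```text
time: 9.7
eef_pos: [0.4467, -0.1538, 0.0148]
eef_rot: [0.216, 3.128, -0.002]
contact_force: [-0.2, 1.2, 5.4]
opening: 0.0301
finger_force: 60.1
time: 10.1
eef_pos: [0.4481, -0.1548, 0.123]
eef_rot: [0.215, 3.122, -0.006]
contact_force: [0.3, 0.1, -2.3]
opening: 0.0304
finger_force: 60.4
shift [-0.343  0.274  0.029] turn [-0.008  0.023 -0.336] | t 10.1 F [ 0.3  0.1 -2.3] op 0.0304 ff 60.4
```

```bash
python3 -m pendant '[[[-0.347,0.274,0.02],[0,0.02,-0.336],0.6],[[-0.347,0.274,0.02],[0,0.02,-0.336],0.6],[[-0.347,0.274,0.02],[0,0.02,-0.336],0.6],[[-0.347,0.274,0.02],[0,0.02,-0.336],0.6],[[-0.347,0.274,0.02],[0,0.02,-0.336],0.6],[[-0.347,0.274,0.02],[0,0.02,-0.336],0.6],[[-0.347,0.274,0.02],[0,0.02,-0.336],0.6],[[-0.347,0.274,0.02],[0,0.02,-0.336],0.6],[[-0.347,0.274,0.02],[0,0.02,-0.336],0.6]]'
python3 -c "
from h import *
go(.639,-.0425,.0560,2.2)"
```

```text
time: 11.0
eef_pos: [0.635, -0.0422, 0.1091]
eef_rot: [0.058, -3.134, 0.001]
contact_force: [0.3, -1.0, -2.0]
opening: 0.0302
finger_force: 60.3
shift [-0.009 -0.001  0.106] turn [-0.001 -0.013 -0.003] | t 11.0 F [ 0.3 -1.  -2. ] op 0.0302 ff 60.3
```

```bash
python3 -m pendant '[[[-0.009,-0.001,0.05],[0,-0.013,0],0.6],[[-0.009,-0.001,0.09],[0,-0.013,0],0.6],[[-0.009,-0.001,0.1],[0,-0.013,0],0.6],[[-0.009,-0.001,0.104],[0,-0.013,0],0.6],[[-0.009,-0.001,0.106],[0,-0.013,0],0.6],[[-0.009,-0.001,0.106],[0,-0.013,0],0.6]]'
python3 -m pendant '[[[0,0,0.002],[0,0,0],0.6],[[0,0,0.003],[0,0,0],0.6]]'
```

```text
time: 11.6
eef_pos: [0.6406, -0.042, 0.0569]
eef_rot: [-0.06, 3.139, -0.001]
contact_force: [0.0, 0.8, -1.9]
opening: 0.0305
finger_force: 60.2
time: 11.8
eef_pos: [0.6403, -0.0418, 0.0549]
eef_rot: [-0.06, 3.14, -0.001]
contact_force: [0.2, 0.9, -2.1]
opening: 0.0304
finger_force: 60.2
```

```bash
python3 -m pendant '[[[0,0,0.002],[0,0,0],0.6],[[0,0,0.003],[0,0,0],0.6]]'
```

```text
time: 12.0
eef_pos: [0.6403, -0.0418, 0.0538]
eef_rot: [-0.06, 3.14, -0.001]
contact_force: [-4.7, 1.3, 10.2]
opening: 0.0304
finger_force: 61.6
```

```bash
python3 -m pendant '[[[0,0,0.002],[0,0,0],0.6],[[0,0,0.003],[0,0,0],0.6]]'
```

```text
time: 12.2
eef_pos: [0.6402, -0.0418, 0.0537]
eef_rot: [-0.06, 3.139, -0.001]
contact_force: [-9.2, 1.0, 24.0]
opening: 0.0305
finger_force: 63.3
```

```bash
python3 -m pendant '[[[0,0,-0.006],[0,0,0],-0.3],[[0,0,-0.006],[0,0,0],-0.3],[[0,0,-0.006],[0,0,0],-0.3],[[0,0,-0.05],[0,0,0],-0.3],[[0,0,-0.15],[0,0,0],-0.3],[[0,0,-0.18],[0,0,0],-0.3],[[0,0,-0.18],[0,0,0],-0.3],[[0,0,-0.18],[0,0,0],-0.3]]'
python3 -c "
from h import *
go(.442,-.224,.08,-3.6)"
```

```text
time: 13.0
eef_pos: [0.6398, -0.0418, 0.1409]
eef_rot: [-0.06, 3.141, -0.0]
contact_force: [-0.3, 0.1, 0.3]
opening: 0.0557
finger_force: 0.0
shift [ 0.409 -0.349  0.122] turn [-0.     0.     0.193] | t 13.0 F [-0.3  0.1  0.3] op 0.0557 ff 0.0
```

```bash
python3 -m pendant '[[[0.409,-0.349,0],[0,0,0.193],-0.35],[[0.409,-0.349,0],[0,0,0.193],-0.35],[[0.409,-0.349,0],[0,0,0.193],-0.35],[[0.409,-0.349,0],[0,0,0.193],-0.35],[[0.409,-0.349,0],[0,0,0.193],-0.35],[[0.409,-0.349,0],[0,0,0.193],-0.35],[[0.409,-0.349,0.07],[0,0,0.193],-0.35],[[0.409,-0.349,0.122],[0,0,0.193],-0.35],[[0.409,-0.349,0.122],[0,0,0.193],-0.35],[[0.409,-0.349,0.122],[0,0,0.193],-0.35],[[0.409,-0.349,0.122],[0,0,0.193],-0.35],[[0.409,-0.349,0.122],[0,0,0.193],-0.35]]'
python3 -c "
from h import *
go(.442,-.224,.0120,-3.6)"
```

```text
time: 14.2
eef_pos: [0.4431, -0.2243, 0.0814]
eef_rot: [0.098, 3.138, -0.002]
contact_force: [0.1, -0.5, -0.8]
opening: 0.0575
finger_force: 0.0
shift [0.002 0.001 0.139] turn [-0.002  0.004  0.001] | t 14.2 F [ 0.1 -0.5 -0.8] op 0.0575 ff 0.0
```

```bash
python3 -m pendant '[[[0,0,0.07],[0,0,0],-0.35],[[0,0,0.12],[0,0,0],-0.35],[[0,0,0.138],[0,0,0],-0.35],[[0,0,0.138],[0,0,0],-0.35],[[0,0,0.138],[0,0,0],0.6],[[0,0,0.138],[0,0,0],0.6],[[0,0,0.138],[0,0,0],0.6],[[0,0,0.138],[0,0,0],0.6],[[0,0,0.138],[0,0,0],0.6]]'
python3 -m pendant '[[[0,0,-0.05],[0,0,0],0.6],[[0,0,-0.15],[0,0,0],0.6],[[0,0,-0.2],[0,0,0],0.6],[[0,0,-0.2],[0,0,0],0.6],[[0,0,-0.2],[0,0,0],0.6],[[0,0,-0.2],[0,0,0],0.6]]'
python3 -c "
from h import *
go(.639,-.1125,.110,2.2)"
```

```text
time: 15.1
eef_pos: [0.4434, -0.2248, 0.0129]
eef_rot: [0.099, 3.137, -0.003]
contact_force: [0.1, -0.5, 4.6]
opening: 0.0305
finger_force: 60.2
time: 15.7
eef_pos: [0.4416, -0.2235, 0.1105]
eef_rot: [-0.099, -3.139, -0.001]
contact_force: [-0.1, -0.2, -1.8]
opening: 0.0309
finger_force: 60.3
shift [-0.38   0.246  0.001] turn [ 0.001 -0.002 -0.194] | t 15.7 F [-0.1 -0.2 -1.8] op 0.0309 ff 60.3
```

```bash
python3 -m pendant '[[[-0.38,0.246,0],[0,0,-0.194],0.6],[[-0.38,0.246,0],[0,0,-0.194],0.6],[[-0.38,0.246,0],[0,0,-0.194],0.6],[[-0.38,0.246,0],[0,0,-0.194],0.6],[[-0.38,0.246,0],[0,0,-0.194],0.6],[[-0.38,0.246,0],[0,0,-0.194],0.6],[[-0.38,0.246,0],[0,0,-0.194],0.6],[[-0.38,0.246,0.05],[0,0,-0.194],0.6],[[-0.38,0.246,0.09],[0,0,-0.194],0.6],[[-0.38,0.246,0.108],[0,0,-0.194],0.6],[[-0.38,0.246,0.11],[0,0,-0.194],0.6],[[-0.38,0.246,0.11],[0,0,-0.194],0.6]]'
python3 -m pendant '[[[0,0,0.001],[0,0,0],0.6],[[0,0,0.001],[0,0,0],0.6]]'
```

```text
time: 16.9
eef_pos: [0.6394, -0.1136, 0.0568]
eef_rot: [-0.06, 3.141, -0.0]
contact_force: [0.9, -0.6, -2.3]
opening: 0.0306
finger_force: 60.3
time: 17.1
eef_pos: [0.6403, -0.1134, 0.0569]
eef_rot: [-0.061, 3.139, -0.001]
contact_force: [-0.4, 0.4, -2.3]
opening: 0.0305
finger_force: 60.3
```

```bash
python3 -m pendant '[[[0,0,0.004],[0,0,0],0.6],[[0,0,0.008],[0,0,0],0.6],[[0,0,0.008],[0,0,0],0.6]]'
```

```text
time: 17.4
eef_pos: [0.6399, -0.1132, 0.052]
eef_rot: [-0.061, 3.14, -0.001]
contact_force: [0.7, 0.2, -2.5]
opening: 0.0303
finger_force: 60.3
```

```bash
python3 -m pendant '[[[0,0,0.002],[0,0,0],0.6],[[0,0,0.003],[0,0,0],0.6]]'
```

```text
time: 17.6
eef_pos: [0.6399, -0.1132, 0.0519]
eef_rot: [-0.061, 3.14, -0.001]
contact_force: [-6.6, 0.3, 17.0]
opening: 0.0303
finger_force: 62.6
```

Touching; release, then fetch d (.439,-.386, yaw -1.2).

```bash
python3 -m pendant '[[[0,0,-0.004],[0,0,0],-0.3],[[0,0,-0.004],[0,0,0],-0.3],[[0,0,-0.004],[0,0,0],-0.3],[[0,0,-0.05],[0,0,0],-0.3],[[0,0,-0.15],[0,0,0],-0.3],[[0,0,-0.18],[0,0,0],-0.3],[[0,0,-0.18],[0,0,0],-0.3],[[0,0,-0.18],[0,0,0],-0.3]]'
python3 -c "
from h import *
go(.440,-.386,.08,-1.2)"
```

```text
time: 18.4
eef_pos: [0.6395, -0.1131, 0.1399]
eef_rot: [-0.061, 3.141, -0.0]
contact_force: [-0.1, 0.9, -0.3]
opening: 0.0555
finger_force: 0.0
shift [ 0.42 -0.53  0.12] turn [-0.     0.     0.114] | t 18.4 F [-0.1  0.9 -0.3] op 0.0555 ff 0.0
```

```bash
python3 -m pendant '[[[0.42,-0.53,0],[0,0,0.114],-0.35],[[0.42,-0.53,0],[0,0,0.114],-0.35],[[0.42,-0.53,0],[0,0,0.114],-0.35],[[0.42,-0.53,0],[0,0,0.114],-0.35],[[0.42,-0.53,0],[0,0,0.114],-0.35],[[0.42,-0.53,0],[0,0,0.114],-0.35],[[0.42,-0.53,0],[0,0,0.114],-0.35],[[0.42,-0.53,0],[0,0,0.114],-0.35],[[0.42,-0.53,0.07],[0,0,0.114],-0.35],[[0.42,-0.53,0.12],[0,0,0.114],-0.35],[[0.42,-0.53,0.12],[0,0,0.114],-0.35],[[0.42,-0.53,0.12],[0,0,0.114],-0.35]]'
python3 -m pendant '[[[0,0,0],[0,0,0],-0.35]]'
python3 -c "
from h import *
go(.440,-.386,.0120,-1.2)"
```

```text
time: 19.6
eef_pos: [0.4398, -0.3851, 0.0798]
eef_rot: [-0.032, -3.14, -0.002]
contact_force: [0.9, -0.5, 1.8]
opening: 0.0577
finger_force: 0.0
time: 19.7
eef_pos: [0.4407, -0.3863, 0.0813]
eef_rot: [0.032, 3.14, -0.002]
contact_force: [1.1, -0.6, -0.2]
opening: 0.058
finger_force: 0.0
shift [0.002 0.001 0.139] turn [-0.002  0.002  0.001] | t 19.7 F [ 1.1 -0.6 -0.2] op 0.058 ff 0.0
```

```bash
python3 -m pendant '[[[0,0,0.07],[0,0,0],-0.35],[[0,0,0.12],[0,0,0],-0.35],[[0,0,0.137],[0,0,0],-0.35],[[0,0,0.137],[0,0,0],-0.35],[[0,0,0.137],[0,0,0],0.6],[[0,0,0.137],[0,0,0],0.6],[[0,0,0.137],[0,0,0],0.6],[[0,0,0.137],[0,0,0],0.6],[[0,0,0.137],[0,0,0],0.6]]'
python3 -m pendant '[[[0,0,-0.05],[0,0,0],0.6],[[0,0,-0.15],[0,0,0],0.6],[[0,0,-0.2],[0,0,0],0.6],[[0,0,-0.2],[0,0,0],0.6],[[0,0,-0.2],[0,0,0],0.6],[[0,0,-0.2],[0,0,0],0.6]]'
python3 -c "
from h import *
go(.642,-.1825,.110,2.2)"
```

```text
time: 20.6
eef_pos: [0.4411, -0.3872, 0.0138]
eef_rot: [0.033, 3.139, -0.004]
contact_force: [-0.3, 0.6, 7.4]
opening: 0.0304
finger_force: 60.5
time: 21.2
eef_pos: [0.4394, -0.3854, 0.1108]
eef_rot: [-0.033, -3.141, -0.002]
contact_force: [-0.4, 0.4, -1.8]
opening: 0.0308
finger_force: 60.2
shift [-0.397  0.414  0.002] turn [ 0.002 -0.001 -0.114] | t 21.2 F [-0.4  0.4 -1.8] op 0.0308 ff 60.2
```

```bash
python3 -m pendant '[[[0,0.414,-0.02],[0,0,-0.114],0.6],[[0,0.414,-0.02],[0,0,-0.114],0.6],[[0,0.414,-0.02],[0,0,-0.114],0.6],[[0,0.414,-0.02],[0,0,-0.114],0.6],[[-0.2,0.414,-0.02],[0,0,-0.114],0.6],[[-0.397,0.414,-0.02],[0,0,-0.114],0.6],[[-0.397,0.414,0],[0,0,-0.114],0.6],[[-0.397,0.414,0],[0,0,-0.114],0.6],[[-0.397,0.414,0],[0,0,-0.114],0.6],[[-0.397,0.414,0],[0,0,-0.114],0.6]]'
python3 -c "
from h import *
go(.642,-.1825,.0545,2.2)"
```

```text
time: 22.2
eef_pos: [0.6422, -0.1825, 0.109]
eef_rot: [0.062, -3.137, -0.002]
contact_force: [-0.7, 0.2, -2.4]
opening: 0.0305
finger_force: 60.5
shift [ 0.    -0.     0.109] turn [ 0.003 -0.007  0.002] | t 22.2 F [-0.7  0.2 -2.4] op 0.0305 ff 60.5
```

```bash
python3 -m pendant '[[[0,0,0.05],[0,-0.007,0],0.6],[[0,0,0.09],[0,-0.007,0],0.6],[[0,0,0.107],[0,-0.007,0],0.6],[[0,0,0.109],[0,-0.007,0],0.6],[[0,0,0.109],[0,-0.007,0],0.6],[[0,0,0.109],[0,-0.007,0],0.6]]'
python3 -m pendant '[[[0,0,0.002],[0,0,0],0.6],[[0,0,0.002],[0,0,0],0.6]]'
```

```text
time: 22.8
eef_pos: [0.6434, -0.1837, 0.0587]
eef_rot: [-0.06, 3.135, -0.001]
contact_force: [-0.7, -0.3, -2.3]
opening: 0.0306
finger_force: 60.5
time: 23.0
eef_pos: [0.6432, -0.1834, 0.057]
eef_rot: [-0.061, 3.136, -0.001]
contact_force: [0.1, -0.5, -1.6]
opening: 0.0305
finger_force: 60.5
```

```bash
python3 -m pendant '[[[0,0,0.001],[0,0,0],0.6],[[0,0,0.002],[0,0,0],0.6]]'
```

```text
time: 23.2
eef_pos: [0.643, -0.1833, 0.0556]
eef_rot: [-0.061, 3.137, -0.001]
contact_force: [0.3, 0.1, -2.1]
opening: 0.0306
finger_force: 60.5
```

```bash
python3 -m pendant '[[[0,0,0.003],[0,0,0],0.6],[[0,0,0.004],[0,0,0],0.6]]'
```

```text
time: 23.4
eef_pos: [0.6428, -0.1833, 0.0532]
eef_rot: [-0.061, 3.137, -0.0]
contact_force: [-0.4, 0.7, -2.1]
opening: 0.0306
finger_force: 60.5
```

```bash
python3 -m pendant '[[[0,0,0.001],[0,0,0],0.6],[[0,0,0.002],[0,0,0],0.6]]'
```

```text
time: 23.6
eef_pos: [0.6429, -0.1833, 0.0528]
eef_rot: [-0.061, 3.137, -0.0]
contact_force: [-2.7, 1.4, 6.7]
opening: 0.0303
finger_force: 61.6
```

```bash
python3 -m pendant '[[[0,0,-0.002],[0,0,0],-0.3],[[0,0,-0.002],[0,0,0],-0.3],[[0,0,-0.002],[0,0,0],-0.3],[[0,0,-0.05],[0,0,0],-0.3],[[0,0,-0.15],[0,0,0],-0.3],[[0,0,-0.2],[0,0,0],-0.3],[[0,0,-0.2],[0,0,0],1],[[0,0,-0.2],[0,0,0],1],[[0,0,-0.2],[0,0,0],1]]'
python3 -m pendant '[[[0,-0.26,-0.2],[0,0,0],1],[[0,-0.26,-0.2],[0,0,0],1],[[0,-0.26,-0.2],[0,0,0],1],[[0,-0.26,-0.2],[0,0,0],1],[[0,-0.26,-0.2],[0,0,0],1],[[0,-0.26,-0.2],[0,0,0],1],[[0,-0.26,-0.2],[0,0,0],1]]' 
python3 -c "
from h import *
save('top','t2.png',(180,130,480,300),2.6)
print('jar',atz('top',(455,190),.06))
go(.647,-.313,.075,2.2)"
```

```text
time: 24.5
eef_pos: [0.6417, -0.183, 0.1511]
eef_rot: [-0.061, 3.139, 0.001]
contact_force: [-0.3, 0.3, 0.5]
opening: 0.012
finger_force: 0.0
time: 25.2
eef_pos: [0.6467, -0.3115, 0.2506]
eef_rot: [-0.062, 3.139, 0.003]
contact_force: [0.2, -0.5, -0.3]
opening: -0.0002
finger_force: 0.0
jar [ 0.63704872 -0.46192527  0.06      ]
shift [ 0.    -0.003  0.352] turn [0.003 0.004 0.003] | t 25.2 F [-0.6 -0.2  0.7] op 0.0002 ff 0.0
```

View pics/t2.png

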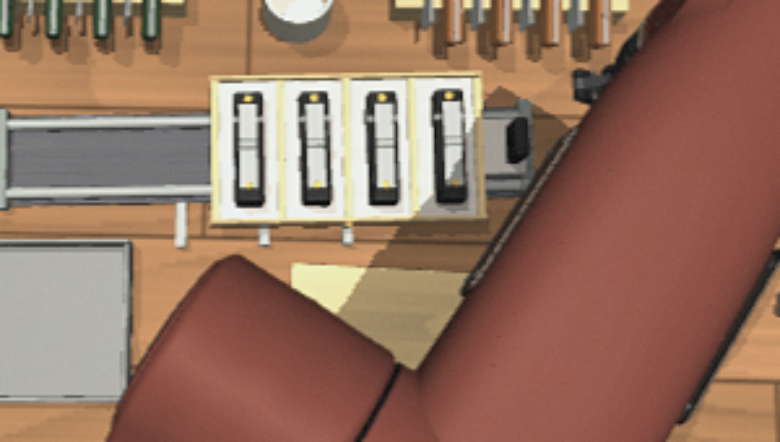

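```bash
python3 -m pendant '[[[0,-0.003,0.1],[0,0,0],1],[[0,-0.003,0.2],[0,0,0],1],[[0,-0.003,0.3],[0,0,0],1],[[0,-0.003,0.35],[0,0,0],1],[[0,-0.003,0.35],[0,0,0],1],[[0,-0.003,0.35],[0,0,0],1]]'
python3 -m pendant '[[[0,0.02,0],[0,0,0],1],[[0,0.04,0],[0,0,0],1],[[0,0.05,0],[0,0,0],1],[[0,0.06,0],[0,0,0],1],[[0,0.07,0],[0,0,0],1]]'
```

```text
time: 25.85
eef_pos: [0.6481, -0.3139, 0.078]
eef_rot: [-0.062, 3.137, -0.0]
contact_force: [-0.5, -0.2, 1.4]
opening: -0.0001
finger_force: 0.0
time: 26.35
eef_pos: [0.6467, -0.2793, 0.078]
eef_rot: [-0.061, 3.136, -0.001]
contact_force: [0.6, 0.0, -0.1]
opening: -0.0001
finger_force: 0.0
```

```bash
python3 -m pendant '[[[0,0.006,0],[0,0,0],1],[[0,0.012,0],[0,0,0],1],[[0,0.018,0],[0,0,0],1],[[0,0.024,0],[0,0,0],1],[[0,0.03,0],[0,0,0],1],[[0,0.036,0],[0,0,0],1]]'
python3 -m pendant '[[[0,0.008,0],[0,0,0],1],[[0,0.016,0],[0,0,0],1],[[0,0.024,0],[0,0,0],1],[[0,0.032,0],[0,0,0],1]]'
python3 -c "
from h import *
viewer.grab_frame('top');viewer.grab_frame('side')
for q in ('carrier_deck','carrier_handle'):
  for n in('top','side'): print(q,n,[(d['centre'],d['confidence'],atz(n,d['centre'],.045 if 'deck' in q else .1)) for d in finder.landmark_of(n,q)[:2]])"
```

```text
time: 26.95
eef_pos: [0.6459, -0.2651, 0.0775]
eef_rot: [-0.056, 3.136, -0.007]
contact_force: [0.8, -4.2, -0.3]
opening: 0.0006
finger_force: 2.1
time: 27.35
eef_pos: [0.6452, -0.2453, 0.0775]
eef_rot: [-0.061, 3.137, -0.0]
contact_force: [-0.2, -2.3, 0.0]
opening: 0.0001
finger_force: 0.8
carrier_deck top [([302.3, 190.0], 0.72, array([ 0.63146956, -0.0468084 ,  0.045     ])), ([262.0, 185.5], 0.52, array([0.64192506, 0.06510575, 0.045     ]))]
carrier_deck side []
carrier_handle top [([371.4, 178.1], 0.7, array([ 0.65747021, -0.22839446,  0.1       ]))]
carrier_handle side [([273.0, 154.3], 0.81, array([ 0.6538287 , -0.22428602,  0.1       ]))]
```

```bash
python3 -m pendant '[[[0,0.01,0],[0,0,0],1],[[0,0.02,0],[0,0,0],1],[[0,0.03,0],[0,0,0],1],[[0,0.04,0],[0,0,0],1],[[0,0.05,0],[0,0,0],1],[[0,0.06,0],[0,0,0],1],[[0,0.07,0],[0,0,0],1],[[0,0.08,0],[0,0,0],1],[[0,0.09,0],[0,0,0],1],[[0,0.096,0],[0,0,0],1],[[0,0.1,0],[0,0,0],1],[[0,0.1,0],[0,0,0],1]]'
python3 -m pendant '[[[0,0.006,0],[0,0,0],1],[[0,0.012,0],[0,0,0],1],[[0,0.012,0],[0,0,0],1]]'
python3 -c "
from h import *
save('top','t3.png',(180,150,400,260),3.5)"
```

```text
time: 28.85
eef_pos: [0.6435, -0.1988, 0.0776]
eef_rot: [-0.058, 3.137, -0.009]
contact_force: [1.1, -14.5, -4.8]
opening: -0.0
finger_force: 7.2
time: 29.15
eef_pos: [0.6429, -0.1899, 0.0774]
eef_rot: [-0.06, 3.137, 0.0]
contact_force: [0.2, -0.5, 0.2]
opening: -0.0
finger_force: 0.0
```

View pics/t3.png

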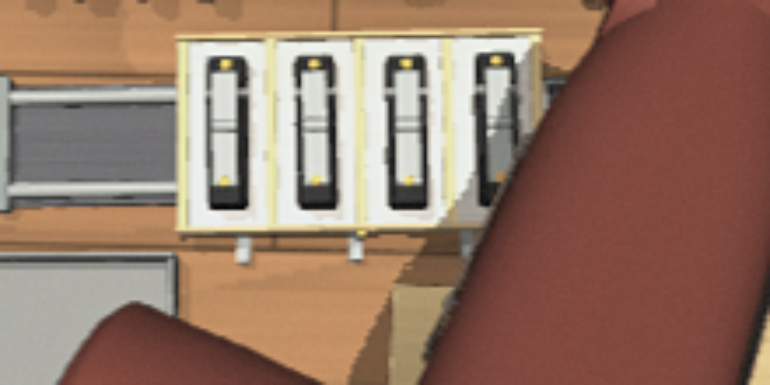

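```bash
cat > trav.py <<'E'
from h import *
def trav():
    a=cv2.imread('pics/t0.png'); b=viewer.grab_frame('top')[:,:,::-1]
    k=8; f=lambda i:cv2.resize(i,None,fx=k,fy=k,interpolation=cv2.INTER_CUBIC)
    A=f(a[155:222,255:300].copy()); B=f(b[145:230,160:310].copy())
    # left rim strip & lower rim with first ridge, sheath area masked out
    for n,(r0,r1,c0,c1) in {'leftrim':(160,217,257,268),'ridge':(162,212,282,293)}.items():
        T=f(a[r0:r1,c0:c1].copy()); R=cv2.matchTemplate(B,T,cv2.TM_CCOEFF_NORMED)
        _,v,_,m=cv2.minMaxLoc(R); u0=np.array([c0,r0]); u1=np.array([160+m[0]/k,145+m[1]/k])
        w0,w1=atz('top',u0,.053),atz('top',u1,.053); print(n,round(v,3),u1-u0,'travel mm',np.round((w1-w0)[:2]*1000,1))
if __name__=='__main__': trav()
E
python3 trav.py; python3 -c "
from h import *
go(.647,-.245,.078,2.2)"
```

```text
leftrim 0.957 [-30.875   0.5  ] travel mm [-3.  85.9]
ridge 0.759 [-5.125  0.375] travel mm [-1.3 14.2]
shift [-0.004 -0.112 -0.001] turn [0.001 0.007 0.001] | t 29.2 F [-0.1  1.3  0. ] op -0.0001 ff 0.0
```

```bash
python3 -m pendant '[[[0,0.003,0],[0,0,0],1],[[0,0.006,0],[0,0,0],1],[[0,0.006,0],[0,0,0],1]]'; python3 trav.py
```

```text
time: 29.55
eef_pos: [0.6429, -0.1863, 0.0775]
eef_rot: [-0.061, 3.137, 0.0]
contact_force: [0.1, 0.1, -0.1]
opening: -0.0
finger_force: 0.0
leftrim 0.961 [-32.    0.5] travel mm [-3.1 89. ]
ridge 0.805 [-31.5   0.5] travel mm [-3.1 87.5]
```

```bash
python3 -m pendant '[[[0,0.003,0],[0,0,0],1],[[0,0.006,0],[0,0,0],1],[[0,0.006,0],[0,0,0],1]]'; python3 trav.py
```

```text
time: 29.9
eef_pos: [0.6429, -0.1838, 0.0775]
eef_rot: [-0.061, 3.137, -0.001]
contact_force: [-0.6, -1.6, -0.4]
opening: -0.0003
finger_force: 0.4
leftrim 0.951 [-32.5   0.5] travel mm [-3.1 90.4]
ridge 0.802 [-6.875  1.875] travel mm [-5.7 19. ]
```

```bash
python3 -m pendant '[[[0,-0.04,0],[0,0,0],1],[[0,-0.06,0],[0,0,0],1],[[0,-0.06,-0.1],[0,0,0],1],[[0,-0.06,-0.2],[0,0,0],1],[[0,-0.06,-0.2],[0,0,0],1],[[0.3,0,-0.2],[0,0,0],1],[[0.3,0,-0.2],[0,0,0],1],[[0.3,0,-0.2],[0,0,0],1],[[0.3,0,-0.2],[0,0,0],1],[[0.3,0,-0.2],[0,0,0],1],[[0.3,0,-0.2],[0,0,0],1]]'
python3 - <<'E'
from h import *
np.set_printoptions(precision=4,suppress=True)
save('top','t4.png',(225,155,345,225),6.5)
for c in ((223,126),(313,123),(405,123),(494,122)): print(atz('top',(180+c[0]/3.5,150+c[1]/3.5),.093))
viewer.grab_frame('side')
for n in('top','side'):
  for d in finder.landmark_of(n,'sheath_a')[:5]: print(n,'sheath',d['confidence'],d['centre'],atz(n,d['centre'],.045))
  for d in finder.landmark_of(n,'leaf_a')[:5]: print(n,'leaf',d['confidence'],d['centre'],atz(n,d['centre'],.085))
  for d in finder.landmark_of(n,'tray')[:1]: print(n,'tray',d['confidence'],d['centre'],atz(n,d['centre'],0))
E
```

```text
time: 31.05
eef_pos: [0.4941, -0.1908, 0.1776]
eef_rot: [-0.06, 3.135, -0.002]
contact_force: [0.2, -0.7, 0.1]
opening: 0.0
finger_force: 0.0
[0.6307 0.1113 0.093 ]
[0.6344 0.0425 0.093 ]
[ 0.6358 -0.0277  0.093 ]
[ 0.6379 -0.0956  0.093 ]
top sheath 0.97 [320.9, 185.3] [ 0.6457 -0.0981  0.045 ]
top sheath 0.88 [243.6, 184.5] [0.6437 0.1163 0.045 ]
top sheath 0.87 [297.1, 186.9] [ 0.6399 -0.0323  0.045 ]
top sheath 0.73 [267.1, 185.7] [0.6416 0.0509 0.045 ]
top leaf 0.71 [295.8, 201.4] [ 0.5931 -0.0289  0.085 ]
top leaf 0.71 [282.4, 190.6] [0.6217 0.0076 0.085 ]
top leaf 0.54 [267.7, 198.4] [0.5997 0.0466 0.085 ]
top leaf 0.52 [319.7, 200.4] [ 0.5971 -0.0927  0.085 ]
top leaf 0.49 [242.3, 200.6] [0.5923 0.1146 0.085 ]
top tray 0.88 [198.7, 253.2] [0.4531 0.2406 0.    ]
side sheath 0.86 [250.7, 235.4] [0.6434 0.117  0.045 ]
side sheath 0.71 [264.8, 204.8] [ 0.6359 -0.0228  0.045 ]
side sheath 0.69 [258.1, 221.2] [0.6377 0.0548 0.045 ]
side sheath 0.68 [270.0, 195.6] [ 0.6304 -0.0708  0.045 ]
side sheath 0.47 [256.2, 232.1] [0.6317 0.1009 0.045 ]
side leaf 0.57 [314.3, 291.4] [0.4432 0.307  0.085 ]
side leaf 0.53 [280.3, 184.4] [ 0.6001 -0.0817  0.085 ]
side leaf 0.51 [268.4, 225.0] [0.5946 0.1084 0.085 ]
side leaf 0.5 [276.8, 198.5] [ 0.5962 -0.0105  0.085 ]
side leaf 0.47 [274.9, 210.5] [0.5902 0.0446 0.085 ]
side tray 0.64 [314.5, 292.0] [0.4464 0.2396 0.    ]
```

View pics/t4.png

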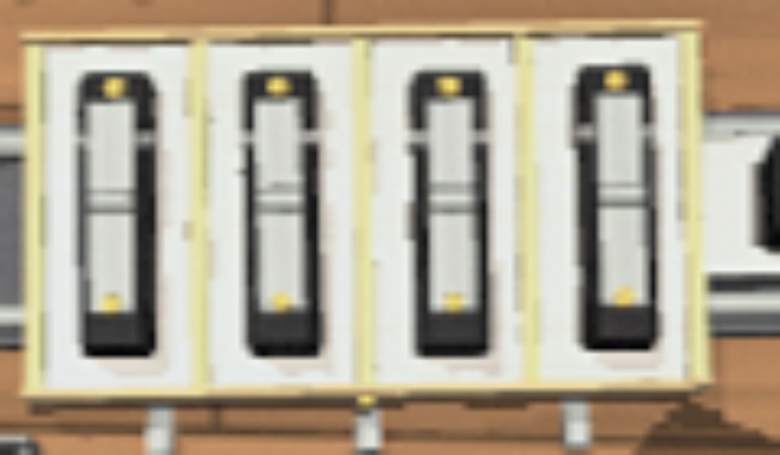

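```bash
python3 -c "
from h import *
go(.636,-.0955,.12,2.2)
for p in ((242.2,185.9),(268.1,185.5),(294.5,185.5),(320.8,185.0)): print(atz('top',p,.093))"
```

```text
shift [-0.293  0.177  0.114] turn [-0.     0.007  0.001] | t 31.4 F [-0.3  0.1 -0.9] op -0.0001 ff 0.0
[0.63092015 0.11541332 0.093     ]
[0.63337323 0.04607756 0.093     ]
[ 0.63476239 -0.02451711  0.093     ]
[ 0.63750155 -0.09471294  0.093     ]
```

```bash
python3 -m pendant '[[[-0.293,0.179,0],[0,0,0],1],[[-0.293,0.179,0],[0,0,0],1],[[-0.293,0.179,0],[0,0,0],1],[[-0.293,0.179,0],[0,0,0],1],[[-0.293,0.179,0],[0,0,0],1],[[-0.293,0.179,0.1],[0,0,0],1],[[-0.293,0.179,0.14],[0,0,0],1],[[-0.293,0.179,0.14],[0,0,0],1],[[-0.293,0.179,0.14],[0,0,0],1],[[-0.293,0.179,0.14],[0,0,0],1]]'
python3 -m pendant '[[[0,0,0.004],[0,0,0],1],[[0,0,0.008],[0,0,0],1],[[0,0,0.012],[0,0,0],1],[[0,0,0.012],[0,0,0],1]]'
```

```text
time: 32.45
eef_pos: [0.6366, -0.0952, 0.1093]
eef_rot: [-0.06, 3.134, -0.002]
contact_force: [-0.3, 0.7, -0.1]
opening: 0.0002
finger_force: 0.0
time: 32.85
eef_pos: [0.6356, -0.0945, 0.1013]
eef_rot: [-0.061, 3.137, -0.0]
contact_force: [0.0, 0.1, -0.3]
opening: 0.0
finger_force: 0.0
```

```bash
F(){ grep -E 'eef_pos|contact'; }
python3 -m pendant '[[[0,0,0.006],[0,0,0],1],[[0,0,0.012],[0,0,0],1],[[0,0,0.012],[0,0,0],1]]'|F
python3 -m pendant '[[[0,0,0.002],[0,0,0],1],[[0,0,0.002],[0,0,0],1]]'|F
python3 -m pendant '[[[0,0,0.002],[0,0,0],1],[[0,0,0.002],[0,0,0],1]]'|F
python3 -m pendant '[[[0,0,0.002],[0,0,0],1],[[0,0,0.002],[0,0,0],1]]'|F
```

```text
eef_pos: [0.6354, -0.0944, 0.0948]
contact_force: [0.2, -0.1, -0.5]
eef_pos: [0.6358, -0.0945, 0.0943]
contact_force: [0.5, 0.4, 0.2]
eef_pos: [0.6358, -0.0945, 0.0934]
contact_force: [0.6, 0.8, 0.4]
eef_pos: [0.636, -0.0945, 0.0925]
contact_force: [-0.3, 0.7, 2.7]
```

```bash
F(){ grep -E 'eef_pos|contact'; }
python3 -m pendant '[[[0,0,0.001],[0,0,0],1],[[0,0,0.002],[0,0,0],1]]'|F
python3 -m pendant '[[[0,0,0.001],[0,0,0],1],[[0,0,0.001],[0,0,0],1]]'|F
python3 -m pendant '[[[0,0,0.001],[0,0,0],1],[[0,0,0.001],[0,0,0],1]]'|F
```

```text
eef_pos: [0.6361, -0.0946, 0.0918]
contact_force: [-0.5, -0.5, 4.2]
eef_pos: [0.6362, -0.0946, 0.0913]
contact_force: [-0.6, 0.4, 5.3]
eef_pos: [0.6362, -0.0946, 0.091]
contact_force: [-1.1, -0.0, 6.5]
```

```bash
F(){ grep -E 'eef_pos|contact'; }
python3 -m pendant '[[[0,0,-0.04],[0,0,0],1],[[0,0.14,-0.04],[0,0,0],1],[[0,0.14,-0.04],[0,0,0],1],[[0,0.14,-0.04],[0,0,0],1],[[0,0.14,-0.02],[0,0,0],1],[[0,0.14,-0.016],[0,0,0],1],[[0,0.14,-0.013],[0,0,0],1],[[0,0.14,-0.013],[0,0,0],1]]'|F
python3 -m pendant '[[[0,0,0.002],[0,0,0],1],[[0,0,0.004],[0,0,0],1],[[0,0,0.004],[0,0,0],1]]'|F
python3 -m pendant '[[[0,0,0.002],[0,0,0],1],[[0,0,0.002],[0,0,0],1]]'|F
python3 -m pendant '[[[0,0,0.002],[0,0,0],1],[[0,0,0.002],[0,0,0],1]]'|F
```

```text
eef_pos: [0.6328, -0.0254, 0.0963]
contact_force: [-0.6, -0.6, 0.2]
eef_pos: [0.6331, -0.0247, 0.0949]
contact_force: [-0.3, -0.4, -0.4]
eef_pos: [0.6331, -0.0246, 0.0938]
contact_force: [-0.6, 0.4, -0.4]
eef_pos: [0.6331, -0.0246, 0.0928]
contact_force: [0.7, 1.0, -1.0]
```

```bash
F(){ grep -E 'eef_pos|contact'; }
python3 -m pendant '[[[0,0,0.001],[0,0,0],1],[[0,0,0.001],[0,0,0],1]]'|F
python3 -m pendant '[[[0,0,0.002],[0,0,0],1],[[0,0,0.002],[0,0,0],1]]'|F
python3 -m pendant '[[[0,0,0.002],[0,0,0],1],[[0,0,0.002],[0,0,0],1]]'|F
```

```text
eef_pos: [0.6332, -0.0245, 0.0924]
contact_force: [0.1, -0.2, 0.6]
eef_pos: [0.6333, -0.0246, 0.0914]
contact_force: [0.5, 0.1, 1.3]
eef_pos: [0.6334, -0.0246, 0.0905]
contact_force: [0.6, 0.6, 2.2]
```

```bash
F(){ grep -E 'eef_pos|contact'; }
python3 -m pendant '[[[0,0,0.002],[0,0,0],1],[[0,0,0.002],[0,0,0],1]]'|F
python3 -m pendant '[[[0,0,0.002],[0,0,0],1],[[0,0,0.002],[0,0,0],1]]'|F
python3 -m pendant '[[[0,0,0.002],[0,0,0],1],[[0,0,0.002],[0,0,0],1]]'|F
```

```text
eef_pos: [0.6335, -0.0246, 0.0896]
contact_force: [0.6, 0.6, 2.8]
eef_pos: [0.6335, -0.0246, 0.0886]
contact_force: [2.9, 1.3, 4.5]
eef_pos: [0.6336, -0.0246, 0.0876]
contact_force: [2.2, 1.1, 5.8]
```

```bash
F(){ grep -E 'eef_pos|contact'; }
python3 -m pendant '[[[0,0,-0.05],[0,0,0],1],[[0,0.141,-0.05],[0,0,0],1],[[0,0.141,-0.05],[0,0,0],1],[[0,0.141,-0.05],[0,0,0],1],[[0,0.141,-0.03],[0,0,0],1],[[0,0.141,-0.022],[0,0,0],1],[[0,0.141,-0.018],[0,0,0],1],[[0,0.141,-0.018],[0,0,0],1]]'|F
python3 -m pendant '[[[0,0,0.002],[0,0,0],1],[[0,0,0.004],[0,0,0],1],[[0,0,0.004],[0,0,0],1]]'|F
python3 -m pendant '[[[0,0,0.002],[0,0,0],1],[[0,0,0.002],[0,0,0],1]]'|F
python3 -m pendant '[[[0,0,0.002],[0,0,0],1],[[0,0,0.002],[0,0,0],1]]'|F
```

```text
eef_pos: [0.63, 0.045, 0.0956]
contact_force: [0.9, 0.8, -0.0]
eef_pos: [0.6304, 0.0458, 0.0944]
contact_force: [-0.5, -0.7, 0.5]
eef_pos: [0.6303, 0.0459, 0.0933]
contact_force: [0.8, -0.1, -0.0]
eef_pos: [0.6305, 0.0459, 0.0924]
contact_force: [0.9, 0.2, 0.5]
```

```bash
F(){ grep -E 'eef_pos|contact'; }
python3 -m pendant '[[[0,0,0.002],[0,0,0],1],[[0,0,0.002],[0,0,0],1]]'|F
python3 -m pendant '[[[0,0,0.002],[0,0,0],1],[[0,0,0.002],[0,0,0],1]]'|F
python3 -m pendant '[[[0,0,0.001],[0,0,0],1],[[0,0,0.001],[0,0,0],1]]'|F
```

```text
eef_pos: [0.6307, 0.0459, 0.0915]
contact_force: [0.9, 1.1, 2.8]
eef_pos: [0.6307, 0.0459, 0.0905]
contact_force: [0.9, 0.2, 3.6]
eef_pos: [0.6308, 0.0459, 0.0901]
contact_force: [1.8, 0.0, 3.1]
```

```bash
F(){ grep -E 'eef_pos|contact'; }
python3 -m pendant '[[[0,0,0.002],[0,0,0],1],[[0,0,0.002],[0,0,0],1]]'|F
python3 -m pendant '[[[0,0,0.002],[0,0,0],1],[[0,0,0.002],[0,0,0],1]]'|F
python3 -m pendant '[[[0,0,0.002],[0,0,0],1],[[0,0,0.002],[0,0,0],1]]'|F
```

```text
eef_pos: [0.6308, 0.0459, 0.0891]
contact_force: [2.8, -0.1, 4.1]
eef_pos: [0.6309, 0.0459, 0.0881]
contact_force: [2.8, 0.8, 5.1]
eef_pos: [0.6309, 0.0459, 0.0872]
contact_force: [3.2, 0.5, 6.9]
```

Tired (≈5.5 mm at 6 N). Now nest 4 (y .1155).

```bash
F(){ grep -E 'eef_pos|contact'; }
python3 -m pendant '[[[0,0,-0.05],[0,0,0],1],[[0,0.139,-0.05],[0,0,0],1],[[0,0.139,-0.05],[0,0,0],1],[[0,0.139,-0.05],[0,0,0],1],[[0,0.139,-0.03],[0,0,0],1],[[0,0.139,-0.022],[0,0,0],1],[[0,0.139,-0.018],[0,0,0],1],[[0,0.139,-0.018],[0,0,0],1]]'|F
python3 -m pendant '[[[0,0,0.002],[0,0,0],1],[[0,0,0.004],[0,0,0],1],[[0,0,0.004],[0,0,0],1]]'|F
python3 -m pendant '[[[0,0,0.002],[0,0,0],1],[[0,0,0.002],[0,0,0],1]]'|F
python3 -m pendant '[[[0,0,0.002],[0,0,0],1],[[0,0,0.002],[0,0,0],1]]'|F
python3 -m pendant '[[[0,0,0.001],[0,0,0],1],[[0,0,0.001],[0,0,0],1]]'|F
```

```text
eef_pos: [0.6273, 0.1145, 0.0951]
contact_force: [0.7, -0.2, 0.2]
eef_pos: [0.6277, 0.1152, 0.0939]
contact_force: [-0.6, 0.2, -0.6]
eef_pos: [0.6278, 0.1153, 0.0929]
contact_force: [0.1, -0.6, 0.7]
eef_pos: [0.6279, 0.1153, 0.0921]
contact_force: [-0.8, 0.3, 2.7]
eef_pos: [0.628, 0.1153, 0.0917]
contact_force: [-0.5, 0.6, 4.9]
```

```bash
F(){ grep -E 'eef_pos|contact'; }
python3 -m pendant '[[[0,0,0.001],[0,0,0],1],[[0,0,0.001],[0,0,0],1]]'|F
python3 -m pendant '[[[0,0,0],[0,0,0],1],[[0,0,0],[0,0,0],1]]'|F
python3 -m pendant '[[[0,0,-0.03],[0,0,0],0],[[0,0,-0.06],[0,0,0],-0.3],[[0,-0.14,-0.1],[0,0,0],-0.3],[[0,-0.14,-0.1],[0,0,0],-0.3],[[0,-0.14,-0.1],[0,0,0],-0.3],[[0,-0.14,-0.1],[0,0,0],-0.3],[[0,-0.14,-0.1],[0,0,0],-0.3],[[0,-0.14,-0.1],[0,0,0],-0.3]]'
python3 -c "
from h import *
viewer.grab_frame('top');viewer.grab_frame('side')
go(.634,.0465,.055,2.2)
for n in('top','side'):
  for d in finder.landmark_of(n,'tray')[:2]: print(n,'tray',d['confidence'],d['centre'],atz(n,d['centre'],0))
for d in finder.cut_out('top','tray')[:1]:
  p=np.argwhere(d['region'])[:,::-1]; w=np.array([atz('top',u,.04)[:2] for u in p],np.float32); print(cv2.minAreaRect(w*1000))"
```

```text
eef_pos: [0.6281, 0.1154, 0.0914]
contact_force: [-0.5, -0.2, 6.4]
eef_pos: [0.6281, 0.1153, 0.0914]
contact_force: [-0.2, -0.1, 6.5]
time: 42.65
eef_pos: [0.6298, 0.0464, 0.1403]
eef_rot: [-0.062, 3.138, 0.0]
contact_force: [0.9, -0.9, -0.4]
opening: 0.0561
finger_force: 0.0
shift [-0.007  0.     0.171] turn [-0.     0.007  0.002] | t 42.8 F [ 0.1  0.8 -0.6] op 0.0555 ff 0.0
side tray 0.76 [310.1, 294.5] [0.45621825 0.24970809 0.        ]
((452.14697265625, 286.23907470703125), (99.9244384765625, 172.77359008789062), 89.78404998779297)
```

```bash
python3 -m pendant '[[[-0.01,0.001,0.08],[0,0,0],-0.3],[[-0.01,0.001,0.13],[0,0,0],-0.3],[[-0.01,0.001,0.16],[0,0,0],-0.3],[[-0.01,0.001,0.175],[0,0,0],-0.3],[[-0.01,0.001,0.175],[0,0,0],-0.3],[[-0.01,0.001,0.175],[0,0,0],-0.3]]'
python3 -m pendant '[[[0,0,0],[0,0,0],0.6],[[0,0,0],[0,0,0],0.6],[[0,0,0],[0,0,0],0.6],[[0,0,0],[0,0,0],0.6],[[0,0,0],[0,0,0],0.6]]'
```

```text
time: 43.5
eef_pos: [0.6361, 0.0461, 0.0542]
eef_rot: [-0.061, 3.136, -0.0]
contact_force: [0.6, -0.3, 0.3]
opening: 0.0556
finger_force: 0.0
time: 44.0
eef_pos: [0.6365, 0.0461, 0.0548]
eef_rot: [-0.061, 3.135, -0.0]
contact_force: [-1.0, 1.2, 6.7]
opening: 0.0308
finger_force: 60.4
```

```bash
python3 -m pendant '[[[0,0,-0.05],[0,0,0],0.6],[[0,0,-0.1],[0,0,0],0.6],[[0,0,-0.2],[0,0,0],0.6],[[0,0,-0.24],[0,0,0],0.6],[[0,0,-0.24],[0,0,0],0.6],[[0,0,-0.24],[0,0,0],0.6]]'
python3 -c "
from h import *
save('top','t5.png',(150,140,400,320),3.1)
viewer.grab_frame('side')
for n in('top','side'):
  for d in finder.landmark_of(n,'tray')[:2]: print(n,'tray',d['confidence'],d['centre'],atz(n,d['centre'],0))
for d in finder.cut_out('top','tray')[:1]:
  p=np.argwhere(d['region'])[:,::-1]; w=np.array([atz('top',u,.04)[:2] for u in p],np.float32); print(cv2.minAreaRect(w*1000),p.min(0),p.max(0))"; python3 trav.py
```

```text
time: 44.6
eef_pos: [0.6349, 0.0461, 0.1732]
eef_rot: [-0.061, 3.137, -0.0]
contact_force: [-0.6, -0.7, -3.3]
opening: 0.0301
finger_force: 60.0
top tray 0.58 [187.9, 242.5] [ 4.82512204e-01  2.72532878e-01 -2.22044605e-16]
side tray 0.91 [297.2, 299.0] [0.48564075 0.27014625 0.        ]
((485.5156555175781, 294.11614990234375), (173.25437927246094, 137.95741271972656), 1.1327060461044312) [152 209] [203 272]
leftrim 0.609 [39.25  -0.625] travel mm [   3.8 -109. ]
ridge 0.354 [11.    -0.875] travel mm [  3.1 -30.5]
```

View pics/t5.png

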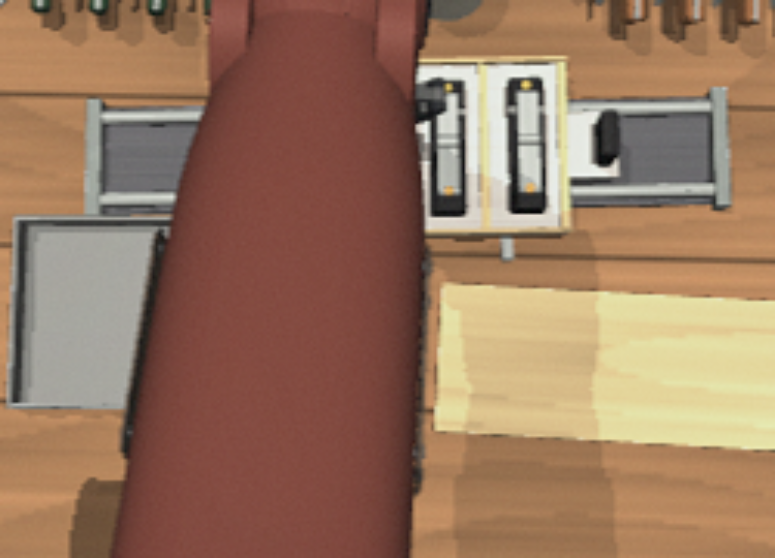

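```bash
python3 -c "
from h import *
go(.487,.310,.155,0)"
```

```text
shift [0.274 0.539 0.034] turn [-0.     0.004  0.074] | t 44.9 F [-0.1 -0.1 -2. ] op 0.0306 ff 60.0
```

```bash
python3 -m pendant '[[[0.274,0.539,0],[0,0,0.074],0.6],[[0.274,0.539,0],[0,0,0.074],0.6],[[0.274,0.539,0],[0,0,0.074],0.6],[[0.274,0.539,0],[0,0,0.074],0.6],[[0.274,0.539,0],[0,0,0.074],0.6],[[0.274,0.539,0],[0,0,0.074],0.6],[[0.274,0.539,0],[0,0,0.074],0.6],[[0.274,0.539,0.05],[0,0,0.074],0.6],[[0.274,0.539,0.1],[0,0,0.074],0.6],[[0.274,0.539,0.15],[0,0,0.074],0.6],[[0.274,0.539,0.15],[0,0,0.074],0.6],[[0.274,0.539,0.15],[0,0,0.074],0.6]]'
python3 -c "
from h import *
save('top','t6.png',(120,180,280,300),4.8)
save('side','s6.png',(220,200,420,360),3.8)
go(.487,.310,.0165,0)"
```

```text
time: 46.1
eef_pos: [0.488, 0.3097, 0.0978]
eef_rot: [0.001, 3.138, -0.001]
contact_force: [-0.6, -0.2, -2.2]
opening: 0.0305
finger_force: 60.2
shift [ 0.005 -0.001  0.165] turn [ 0.001  0.011 -0.001] | t 46.2 F [ 0.5  0.7 -1.3] op 0.0305 ff 60.2
```

View pics/s6.png

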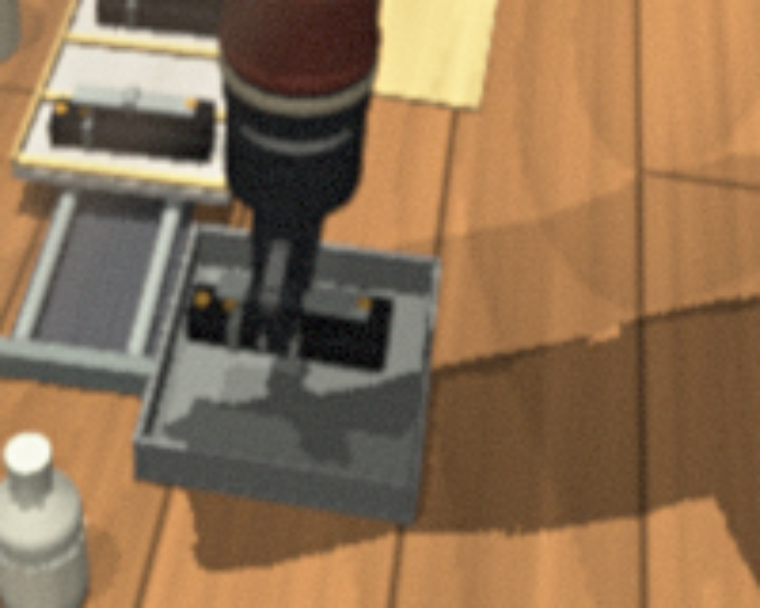

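```bash
python3 -m pendant '[[[0.002,0,0.05],[0,0,0],0.6],[[0.002,0,0.1],[0,0,0],0.6],[[0.002,0,0.14],[0,0,0],0.6],[[0.002,0,0.156],[0,0,0],0.6],[[0.002,0,0.156],[0,0,0],0.6],[[0.002,0,0.156],[0,0,0],0.6]]'
python3 -m pendant '[[[0,0,0.002],[0,0,0],0.6],[[0,0,0.004],[0,0,0],0.6],[[0,0,0.004],[0,0,0],0.6]]'
```

```text
time: 46.8
eef_pos: [0.4883, 0.3105, 0.021]
eef_rot: [0.0, 3.136, 0.001]
contact_force: [-0.2, -0.3, -1.7]
opening: 0.0306
finger_force: 60.3
time: 47.1
eef_pos: [0.4876, 0.3102, 0.0182]
eef_rot: [0.0, 3.137, 0.0]
contact_force: [-0.3, 0.9, -2.1]
opening: 0.0306
finger_force: 60.3
```

```bash
F(){ grep -E 'eef_pos|contact'; }
python3 -m pendant '[[[0,0,0.003],[0,0,0],0.6],[[0,0,0.004],[0,0,0],0.6]]'|F
python3 -m pendant '[[[0,0,0.002],[0,0,0],0.6],[[0,0,0.002],[0,0,0],0.6]]'|F
```

```text
eef_pos: [0.4874, 0.31, 0.0157]
contact_force: [-0.3, 0.7, -1.8]
eef_pos: [0.4874, 0.3101, 0.0148]
contact_force: [-0.2, 0.1, -0.0]
```

```bash
F(){ grep -E 'eef_pos|contact'; }
python3 -m pendant '[[[0,0,0.002],[0,0,0],0.6],[[0,0,0.002],[0,0,0],0.6]]'|F
```

```text
eef_pos: [0.4874, 0.3101, 0.0147]
contact_force: [-5.0, -2.0, 12.5]
```

```bash
python3 -m pendant '[[[0,0,-0.004],[0,0,0],-0.1],[[0,0,-0.004],[0,0,0],-0.1],[[0,0,-0.004],[0,0,0],-0.1],[[0,0,-0.05],[0,0,0],-0.1],[[0,0,-0.15],[0,0,0],-0.1],[[0,0,-0.2],[0,0,0],-0.1],[[0.096,-0.08,-0.2],[0,0,0],1],[[0.096,-0.08,-0.2],[0,0,0],1],[[0.096,-0.08,-0.2],[0,0,0],1],[[0.096,-0.08,-0.2],[0,0,0],1],[[0.096,-0.08,-0.2],[0,0,0],1]]'
python3 -c "
from h import *
save('top','t7.png',(120,180,280,300),4.8)
viewer.grab_frame('side')
for n in('top','side'):
  for d in finder.landmark_of(n,'tray')[:1]: print(n,'tray',d['confidence'],d['centre'],atz(n,d['centre'],0))
go(.438,.27,.022,0)"
```

```text
time: 48.8
eef_pos: [0.4401, 0.2707, 0.1136]
eef_rot: [0.0, 3.136, 0.001]
contact_force: [0.1, 0.3, 0.6]
opening: 0.0001
finger_force: 0.0
top tray 0.56 [188.5, 242.1] [0.48367736 0.27088885 0.        ]
side tray 0.79 [296.0, 298.6] [4.88765629e-01 2.69550115e-01 1.11022302e-16]
shift [ 0.004 -0.001  0.183] turn [-0.     0.008  0.   ] | t 49.0 F [-0.9  0.3  0.2] op 0.0002 ff 0.0
```

View pics/t7.png

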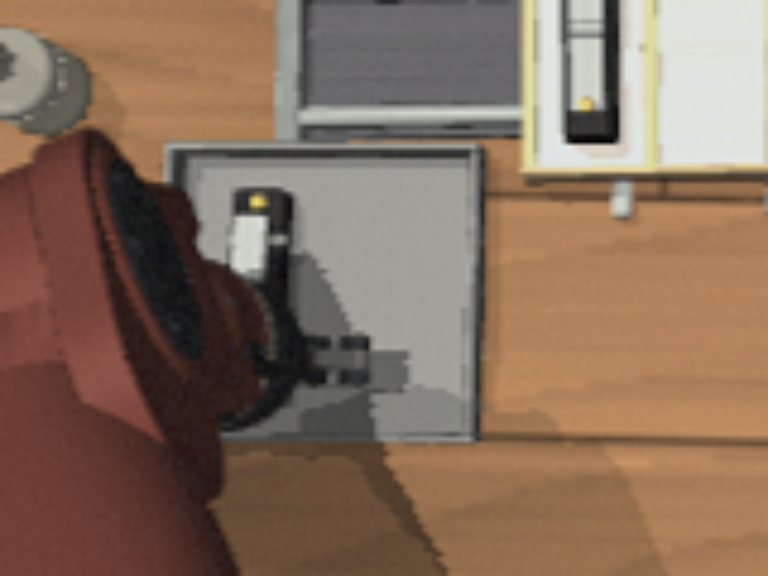

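```bash
python3 -m pendant '[[[0.004,0,0.08],[0,0,0],1],[[0.004,0,0.15],[0,0,0],1],[[0.004,0,0.18],[0,0,0],1],[[0.004,0,0.18],[0,0,0],1],[[0.02,0,0.18],[0,0,0],1],[[0.034,0,0.18],[0,0,0],1],[[0.044,0,0.18],[0,0,0],1],[[0.054,0,0.18],[0,0,0],1],[[0.064,0,0.18],[0,0,0],1]]'
python3 -m pendant '[[[0.01,0,0],[0,0,0],1],[[0.02,0,0],[0,0,0],1],[[0.03,0,0],[0,0,0],1],[[0.04,0,0],[0,0,0],1],[[0.05,0,0],[0,0,0],1],[[0.06,0,0],[0,0,0],1],[[0.065,0,0],[0,0,0],1],[[0.065,0,0],[0,0,0],1]]'
```

```text
time: 49.9
eef_pos: [0.4087, 0.2707, 0.0244]
eef_rot: [0.0, 3.134, 0.001]
contact_force: [6.0, 0.2, 1.9]
opening: -0.0004
finger_force: 2.9
time: 50.7
eef_pos: [0.3764, 0.2708, 0.0243]
eef_rot: [0.0, 3.134, 0.002]
contact_force: [4.4, 0.7, 2.6]
opening: 0.0
finger_force: 2.4
```

```bash
python3 -m pendant '[[[-0.03,0,0],[0,0,0],1],[[-0.03,0,0],[0,0,0],1],[[-0.03,0,-0.1],[0,0,0],1],[[-0.03,0,-0.2],[0,0,0],1],[[-0.03,0,-0.3],[0,0,0],1],[[-0.03,0,-0.3],[0,0,0],0],[[-0.03,-0.3,-0.3],[0,0,0],-0.3],[[-0.03,-0.3,-0.3],[0,0,0],-0.3],[[-0.03,-0.3,-0.3],[0,0,0],-0.3],[[-0.03,-0.3,-0.3],[0,0,0],-0.3],[[-0.03,-0.3,-0.3],[0,0,0],-0.3],[[-0.03,-0.3,-0.3],[0,0,0],-0.3]]'
python3 -c "
from h import *
go(.637,-.0243,.130,2.2)"
```

```text
time: 51.9
eef_pos: [0.3887, 0.1208, 0.1731]
eef_rot: [-0.001, 3.138, 0.0]
contact_force: [0.6, 0.1, -0.2]
opening: 0.0554
finger_force: 0.0
shift [-0.496 -0.29   0.088] turn [ 0.     0.007 -0.073] | t 51.9 F [ 0.6  0.1 -0.2] op 0.0554 ff 0.0
```

```bash
python3 -m pendant '[[[-0.496,-0.29,0],[0,0,-0.073],-0.3],[[-0.496,-0.29,0],[0,0,-0.073],-0.3],[[-0.496,-0.29,0],[0,0,-0.073],-0.3],[[-0.496,-0.29,0],[0,0,-0.073],-0.3],[[-0.496,-0.29,0],[0,0,-0.073],-0.3],[[-0.496,-0.29,0],[0,0,-0.073],-0.3],[[-0.496,-0.29,0.05],[0,0,-0.073],-0.3],[[-0.496,-0.29,0.082],[0,0,-0.073],-0.3],[[-0.496,-0.29,0.082],[0,0,-0.073],-0.3],[[-0.496,-0.29,0.082],[0,0,-0.073],-0.3],[[-0.496,-0.29,0.082],[0,0,-0.073],-0.3]]'
python3 -c "
from h import *
go(.637,-.0243,.0535,2.2)
viewer.grab_frame('top')
for d in finder.cut_out('top','tray')[:1]:
  p=np.argwhere(d['region'])[:,::-1]; w=np.array([atz('top',u,.04)[:2] for u in p],np.float32); print(cv2.minAreaRect(w*1000),p.min(0),p.max(0))
for d in finder.landmark_of('top','tray')[:1]: print('tray',d['confidence'],d['centre'],atz('top',d['centre'],0))
"
```

```text
time: 53.0
eef_pos: [0.6379, -0.0239, 0.1345]
eef_rot: [-0.062, 3.136, -0.001]
contact_force: [0.4, 0.3, -0.5]
opening: 0.0553
finger_force: 0.0
shift [ 0.003 -0.001  0.162] turn [-0.001  0.01   0.002] | t 53.0 F [ 0.4  0.3 -0.5] op 0.0553 ff 0.0
((447.637939453125, 268.8853454589844), (174.95875549316406, 191.28416442871094), 0.05913245677947998) [150 222] [221 286]
tray 0.76 [191.4, 256.5] [0.44339092 0.2607129  0.        ]
```

```bash
python3 -m pendant '[[[0.003,-0.001,0.08],[0,0,0],-0.3],[[0.003,-0.001,0.12],[0,0,0],-0.3],[[0.003,-0.001,0.15],[0,0,0],-0.3],[[0.003,-0.001,0.163],[0,0,0],-0.3],[[0.003,-0.001,0.163],[0,0,0],-0.3],[[0.003,-0.001,0.163],[0,0,0],-0.3],[[0.003,-0.001,0.163],[0,0,0],0.6],[[0.003,-0.001,0.163],[0,0,0],0.6],[[0.003,-0.001,0.163],[0,0,0],0.6],[[0.003,-0.001,0.163],[0,0,0],0.6],[[0.003,-0.001,0.163],[0,0,0],0.6]]'
python3 -m pendant '[[[0,0,-0.05],[0,0,0],0.6],[[0,0,-0.1],[0,0,0],0.6],[[0,0,-0.2],[0,0,0],0.6],[[0,0,-0.22],[0,0,0],0.6],[[0,0,-0.22],[0,0,0],0.6],[[0,0,-0.22],[0,0,0],0.6]]'
python3 -c "
from h import *
go(.448,.231,.155,0)"
```

```text
time: 54.25
eef_pos: [0.6371, -0.0255, 0.0532]
eef_rot: [-0.06, 3.135, -0.001]
contact_force: [-0.4, 0.8, 5.2]
opening: 0.0307
finger_force: 60.4
time: 54.85
eef_pos: [0.6351, -0.0254, 0.1608]
eef_rot: [-0.06, 3.138, 0.0]
contact_force: [-1.2, -0.2, -2.7]
opening: 0.0307
finger_force: 60.1
shift [0.354 0.527 0.011] turn [0.    0.005 0.073] | t 54.9 F [-1.2 -0.2 -2.7] op 0.0307 ff 60.1
```

```bash
python3 -m pendant '[[[0.354,0.527,0],[0,0,0.073],0.6],[[0.354,0.527,0],[0,0,0.073],0.6],[[0.354,0.527,0],[0,0,0.073],0.6],[[0.354,0.527,0],[0,0,0.073],0.6],[[0.354,0.527,0],[0,0,0.073],0.6],[[0.354,0.527,0],[0,0,0.073],0.6],[[0.354,0.527,0],[0,0,0.073],0.6],[[0.354,0.527,0.05],[0,0,0.073],0.6],[[0.354,0.527,0.12],[0,0,0.073],0.6],[[0.354,0.527,0.12],[0,0,0.073],0.6],[[0.354,0.527,0.12],[0,0,0.073],0.6],[[0.354,0.527,0.12],[0,0,0.073],0.6]]'
python3 -c "
from h import *
save('top','t8.png',(120,180,280,300),4.8)
viewer.grab_frame('side')
for n in('top','side'):
  for d in finder.landmark_of(n,'tray')[:1]: print(n,'tray',d['confidence'],d['centre'],atz(n,d['centre'],0))
go(.448,.231,.016,0)"
```

```text
time: 56.05
eef_pos: [0.4497, 0.2311, 0.1019]
eef_rot: [0.001, 3.137, 0.0]
contact_force: [-0.4, 0.9, -2.3]
opening: 0.0305
finger_force: 60.4
top tray 0.84 [188.2, 256.9] [0.4420739  0.26968453 0.        ]
side tray 0.84 [311.4, 303.7] [0.44912808 0.27701534 0.        ]
shift [ 0.005 -0.     0.172] turn [ 0.001  0.011 -0.001] | t 56.2 F [ 0.3 -0.4 -2.9] op 0.0304 ff 60.4
```

View pics/t8.png

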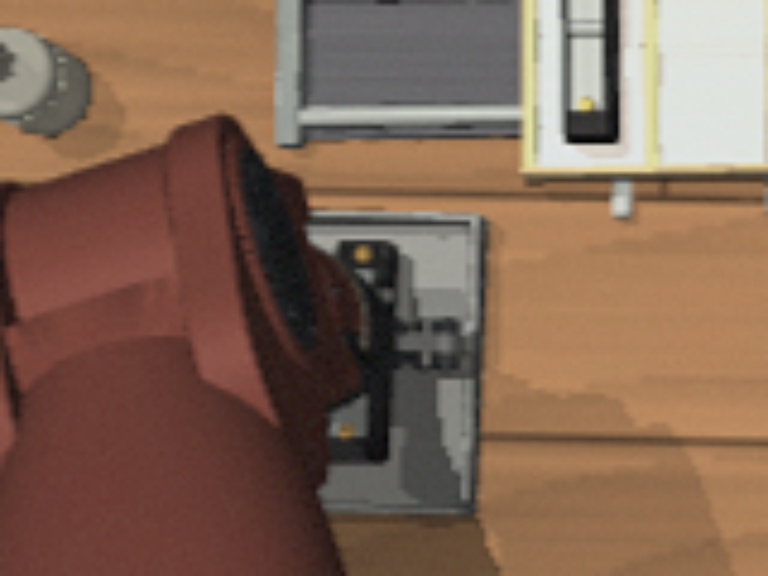

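```bash
F(){ grep -E 'eef_pos|contact'; }
python3 -m pendant '[[[0.003,0,0.05],[0,0,0.08],0.6],[[0.003,0,0.1],[0,0,0.08],0.6],[[0.003,0,0.14],[0,0,0.08],0.6],[[0.003,0,0.166],[0,0,0.08],0.6],[[0.003,0,0.166],[0,0,0.08],0.6],[[0.003,0,0.166],[0,0,0.08],0.6]]'|F
python3 -m pendant '[[[0,0,0.002],[0,0,0],0.6],[[0,0,0.004],[0,0,0],0.6],[[0,0,0.004],[0,0,0],0.6]]'|F
```

```text
eef_pos: [0.4483, 0.2311, 0.0187]
contact_force: [-0.4, 0.8, -2.2]
eef_pos: [0.4483, 0.2312, 0.0166]
contact_force: [0.3, 0.2, -2.0]
```

```bash
F(){ grep -E 'eef_pos|contact'; }
python3 -m pendant '[[[0,0,0.003],[0,0,0],0.6],[[0,0,0.004],[0,0,0],0.6],[[0,0,0.004],[0,0,0],0.6]]'|F
python3 -m pendant '[[[0,0,0.002],[0,0,0],0.6],[[0,0,0.002],[0,0,0],0.6]]'|F
```

```text
eef_pos: [0.4479, 0.231, 0.014]
contact_force: [-0.4, 0.4, -1.7]
eef_pos: [0.448, 0.2311, 0.0132]
contact_force: [0.1, -0.2, 1.4]
```

```bash
python3 -m pendant '[[[0,0,-0.003],[0,0,0],-0.1],[[0,0,-0.003],[0,0,0],-0.1],[[0,0,-0.003],[0,0,0],-0.1],[[0,0,-0.05],[0,0,0],-0.1],[[0,0,-0.15],[0,0,0],-0.1],[[0,0,-0.25],[0,0,0],-0.1],[[0,0,-0.35],[0,0,0],0.5],[[0,0,-0.35],[0,0,0],1],[[0,0,-0.35],[0,0,0],1],[[0,0,-0.35],[0,0,0],1]]'
python3 -c "
from h import *
go(.645,-.226,.19,2.2)"
```

```text
time: 58.65
eef_pos: [0.4466, 0.2308, 0.1871]
eef_rot: [0.066, 3.138, -0.001]
contact_force: [-0.5, 0.3, 0.1]
opening: -0.0
finger_force: 0.0
shift [-0.435 -0.896 -0.004] turn [-0.001  0.005 -0.154] | t 58.6 F [-0.5  0.3  0.1] op -0.0 ff 0.0
```

```bash
python3 -m pendant '[[[-0.435,-0.896,0],[0,0,-0.154],1],[[-0.435,-0.896,0],[0,0,-0.154],1],[[-0.435,-0.896,0],[0,0,-0.154],1],[[-0.435,-0.896,0],[0,0,-0.154],1],[[-0.435,-0.896,0],[0,0,-0.154],1],[[-0.435,-0.896,0],[0,0,-0.154],1],[[-0.435,-0.896,0],[0,0,-0.154],1],[[-0.435,-0.896,0],[0,0,-0.154],1],[[-0.435,-0.896,0],[0,0,-0.154],1],[[-0.435,-0.896,0],[0,0,-0.154],1],[[-0.435,-0.896,0],[0,0,-0.154],1],[[-0.435,-0.896,0],[0,0,-0.154],1]]'
python3 -c "
from h import *
go(.645,-.226,.078,2.2)
save('top','t9.png',(130,140,450,300),2.5)"; python3 trav.py
```

```text
time: 59.85
eef_pos: [0.6448, -0.2263, 0.1861]
eef_rot: [-0.058, 3.141, 0.003]
contact_force: [0.7, 0.1, 0.1]
opening: -0.0001
finger_force: 0.0
shift [-0.     0.     0.216] turn [ 0.004  0.001 -0.003] | t 59.9 F [0.7 0.1 0.1] op -0.0001 ff 0.0
leftrim 0.948 [-32.5   0.5] travel mm [-3.1 90.4]
ridge 0.915 [-7.    1.75] travel mm [-5.3 19.3]
```

View pics/t9.png

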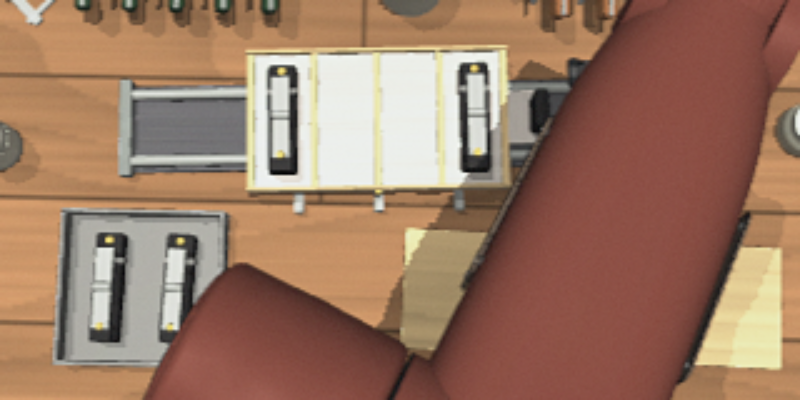

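```bash
F(){ grep -E 'eef_pos|contact'; }
python3 -m pendant '[[[0,0,0.1],[0,0,0],1],[[0,0,0.19],[0,0,0],1],[[0,0,0.214],[0,0,0],1],[[0,0,0.214],[0,0,0],1],[[0,0.03,0.214],[0,0,0],1],[[0,0.05,0.214],[0,0,0],1],[[0,0.065,0.214],[0,0,0],1],[[0,0.075,0.214],[0,0,0],1]]'|F
python3 -m pendant '[[[0,0.01,0],[0,0,0],1],[[0,0.02,0],[0,0,0],1],[[0,0.03,0],[0,0,0],1],[[0,0.04,0],[0,0,0],1],[[0,0.05,0],[0,0,0],1],[[0,0.06,0],[0,0,0],1],[[0,0.07,0],[0,0,0],1],[[0,0.08,0],[0,0,0],1],[[0,0.09,0],[0,0,0],1],[[0,0.1,0],[0,0,0],1],[[0,0.1,0],[0,0,0],1]]'|F
```

```text
eef_pos: [0.6454, -0.1871, 0.0833]
contact_force: [0.4, 0.0, -0.1]
eef_pos: [0.6425, -0.1371, 0.0818]
contact_force: [1.6, 1.1, 0.4]
```

```bash
F(){ grep -E 'eef_pos|contact'; }
python3 -m pendant '[[[0,0.01,0],[0,0,0],1],[[0,0.02,0],[0,0,0],1],[[0,0.03,0],[0,0,0],1],[[0,0.04,0],[0,0,0],1],[[0,0.05,0],[0,0,0],1],[[0,0.058,0],[0,0,0],1],[[0,0.064,0],[0,0,0],1],[[0,0.064,0],[0,0,0],1]]'|F
python3 -m pendant '[[[0,0.004,0],[0,0,0],1],[[0,0.008,0],[0,0,0],1],[[0,0.008,0],[0,0,0],1]]'|F
python3 trav.py
```

```text
eef_pos: [0.6415, -0.1087, 0.0819]
contact_force: [-1.4, -15.2, -2.2]
eef_pos: [0.6413, -0.1038, 0.0819]
contact_force: [-0.7, -1.3, 0.3]
leftrim 0.942 [-61.5   1. ] travel mm [ -6.1 171.2]
ridge 0.922 [-36.      0.625] travel mm [ -3.7 100. ]
```

```bash
F(){ grep -E 'eef_pos|contact'; }
python3 -m pendant '[[[0,0.004,0],[0,0,0],1],[[0,0.008,0],[0,0,0],1],[[0,0.008,0],[0,0,0],1]]'|F
python3 trav.py
python3 -m pendant '[[[0,0.004,0],[0,0,0],1],[[0,0.008,0],[0,0,0],1],[[0,0.008,0],[0,0,0],1]]'|F
python3 trav.py
```

```text
eef_pos: [0.6413, -0.0972, 0.082]
contact_force: [0.2, 0.8, 0.8]
leftrim 0.938 [-64.      1.125] travel mm [ -6.6 178.2]
ridge 0.813 [-38.625   0.75 ] travel mm [ -4.2 107.2]
eef_pos: [0.6413, -0.0938, 0.0821]
contact_force: [0.2, -0.2, 0.6]
leftrim 0.933 [-65.125   1.125] travel mm [ -6.6 181.3]
ridge 0.828 [-39.75    2.625] travel mm [ -9.5 110.2]
```

```bash
python3 -m pendant '[[[0,-0.03,0],[0,0,0],1],[[0,-0.06,0],[0,0,0],1],[[0,-0.08,0],[0,0,0],1],[[0,-0.08,-0.1],[0,0,0],1],[[0,-0.08,-0.2],[0,0,0],1],[[0,-0.08,-0.3],[0,0,0],1],[[0.3,-0.3,-0.3],[0,0,0],1],[[0.5,-0.4,-0.3],[0,0,0],1],[[0.5,-0.4,-0.3],[0,0,0],1],[[0.5,-0.4,-0.3],[0,0,0],1],[[0.5,-0.4,-0.3],[0,0,0],1],[[0.5,-0.4,-0.3],[0,0,0],1]]'
python3 trav.py; python3 -c "
from h import *
save('top','t10.png',(100,90,480,320),2.1)
save('side','s10.png',(170,120,420,380),2.3)
viewer.grab_frame('side'); viewer.grab_frame('top')
for n in('top','side'): print(finder.landmark_of(n,'carrier_deck')[:1],)
print([atz('top',d['centre'],.045) for d in finder.landmark_of('top','carrier_deck')[:1]])
print(st()['time'])"
```

```text
time: 64.9
eef_pos: [0.3962, -0.3054, 0.2312]
eef_rot: [-0.059, 3.137, -0.001]
contact_force: [0.1, -1.0, -0.1]
opening: 0.0003
finger_force: 0.0
leftrim 0.931 [-65.125   1.125] travel mm [ -6.6 181.3]
ridge 0.853 [-14.375   2.   ] travel mm [-6.4 39.8]
[{'centre': [247.9, 189.1], 'confidence': 0.94}]
[{'centre': [252.3, 237.0], 'confidence': 0.86}]
[array([0.63101469, 0.10393469, 0.045     ])]
65.3
```

View pics/t10.png

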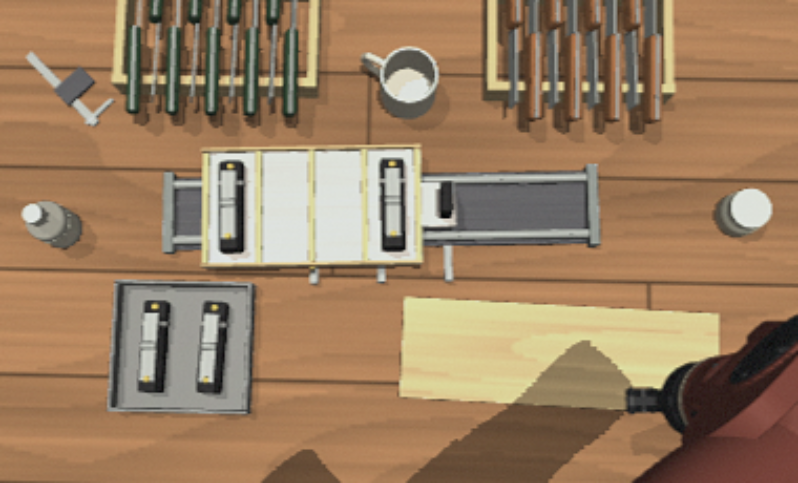

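View pics/s10.png

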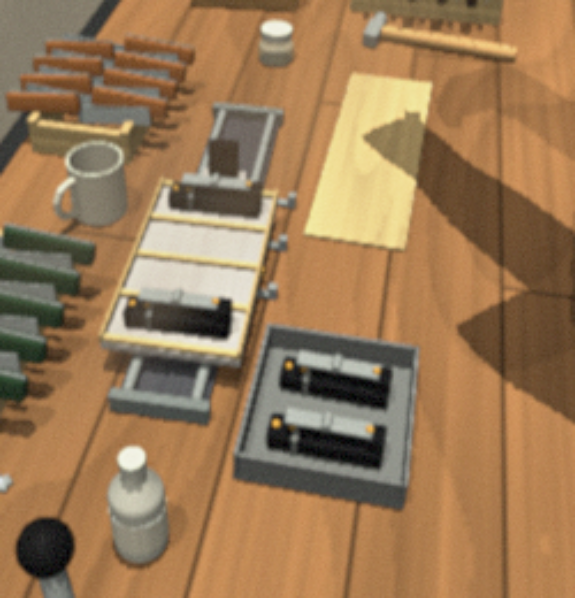

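The final pictures show the carrier with its tab at the last pointer (top crop ~(313,268)) and two sound sheaths in it. The two tired sheaths lie flat in the tray, and the bystanders are untouched.

```bash
python3 -c "
from plant import manip
print(manip.finish_job())"
```

```text
the job is handed in; nothing more can be done
None
```

The job is handed in, with no verdict shown: all four sheaths were loaded and tested, the two tired ones (about 5.5 mm at 6 N) lie in the reject tray, the two sound ones (about 2 mm) are at the riveting detent, and the tray, knocked against the carrier's path mid-run, was slid back about 40 mm.

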